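Lock the inspection-lens coupler onto its ball mount

ROBOT

A 6-joint arm with a two-finger parallel gripper is mounted at the origin on the work surface. World frame = base frame: x ahead of the robot, y to its left, z up, the work surface at z = 0. Lengths are in mm, angles in degrees, forces in N, time in s.
With the tool pointing down it reaches from about 350 to 850 mm from the base axis. Payload 8.1 kg.
Tool frame: the origin (TCP) lies midway between the tips of the shut fingers; the grasp point (between the pads) lies 19 mm behind it; x points along the fingers, z is the direction in which the jaws open and shut, and the axes are right-handed (so a half turn about x gives the same grasp; the last joint's range is limited). The gripper opens to 85 mm and grips with 20 to 120 N. Pads are 22 mm wide; open, the fingers measure 114 mm over their backs; the gripper's body (76 mm by 85 mm) begins 54 mm behind the grasp point. The pads swing forward as they close: fully open they stand 13 mm farther back than shut.
Start: joints at [-81.956, 7.471, 85.268, -0, 87.261, -4.893], TCP at [134.352, -584.769, 231.292] pointing down, gripper open.
Joint ranges: [-169.43, 169.43], [-51.17, 129.36], [1.28, 143.12], [-76.62, 256.62], [0, 156.53], [-152.29, 152.29]. Speed limits (degrees/s): [136.94, 136.94, 159.86, 180, 180, 180].

INTERFACE

Orientations are given as [roll, pitch, yaw] about the fixed x, y, z axes, in that order (R = Rz(yaw) Ry(pitch) Rx(roll)).
In Python, from bench import r gives the robot as it stands. The module is installed in compiled form; this text tells all that it offers.
- The arm moves only by the tool servo_tool, never from a script. Its argument "commands" is a list that holds one entry, the list of rows, each a list of 7 numbers: the closure in counts, from 0 (fully open) to 255 (shut), then the shift along the tool's x, y, z in cm, then the turn, a rotation vector about the tool's x, y, z in degrees. A call has 1 to 8 rows; each row is the pose to reach, as a shift and turn from the pose commanded when the call began, along the tool's axes at that moment; what a row does not reach only later rows make up. A row lasts 1/10 s, in which the tool goes at most 50 mm and 8.59 degrees, less where a joint would pass 70% of its speed; a pose out of reach is approached as far as the arm can. A call with a gripper value outside its range is refused whole. The fingers move at their own pace and stop on an object; "force" is the grip in N (left out, the last holds). Time passes only in rows, so rows that repeat a pose let the fingers close. It gives the time, the measured TCP pose, the force and the opening at its end, in the units of the state.
- r.sense(): the state, without advancing time (a new reading comes with each control period).
- r.snapshot(name): name is "scene" or "top" or "wrist"; returns (picture, depth): 400x640x3 uint8, red, green, blue; 400x640 float32, mm along the optical axis (not along the pixel's ray), 0 where there is no reading.
- r.calibration(name): a dict with "fx", "fy", "cx", "cy" (pixels), "dist" ([k1, k2, p1, p2, k3] as OpenCV has them; the pictures are not rectified), "pose" (4x4, takes a point from camera to world coordinates). Camera axes: x right, y down, z forward; pixel columns grow to the right and rows downward; lengths in mm; the calibration is good to about 2 mm. A picture is of the moment at which its call begins: read the wrist's pose just before it. calibration takes no time and is no camera call; for the wrist camera it gives the pose at the moment of the call.
- r.hand_in(): hands the job in, once; it reports no verdict.
The state is a dict: "time": time; "joint_pos": joint angles; "qd": joint speeds; "joint_efforts": joint torques, N m; "tool_pos": TCP position; "tcp_rot": TCP orientation; "ft_force": force on the tool from outside, world axes, zero at the start; "wrist_torque": the same for the moment, N m; "finger_gap": finger opening in mm.
Only numpy, scipy, OpenCV 4.12 (cv2) and the standard library are available. Lean on these libraries where they do the work, as an engineer would, in place of code of your own. Each camera call takes 0.05 s, during which the arm holds its last target.

TASK

Raise the yoke handle of the inspection-lens coupler to open its latch, then lower the coupler over the ball of the mount and press it gently but fully home on the flange, until its brass witness pin stands fully up, before letting go. Then press the handle all the way down to lock it, without forcing the mount, tipping the coupler over or disturbing the other things on the bench.

Things in the scene. Friction and masses are not known exactly. Their poses are not given: they have to be found in the camera images.
- coupler: Loose aluminium block, about 0.85 kg, standing on the bench. Origin: on its flat underside, on the axis of the ball socket that opens downward; z up. Block: x -26 to 60, y -22 to 22, z 0 to 50 mm. Socket 30 mm wide, 43 deep, 3 mm chamfer. Ears at x 40 to 60, up to z 74, carry the handle. A latch inside blocks the socket when the handle is below about 1 rad. May face any way on the ball.
- coupler_grip (a point): Middle of the coupler block on the socket axis, 30 mm above its underside: between the block's two flat sides, 44 mm apart along the coupler's y, where it can be gripped from above once the handle leans back.
- lens (a point): Centre of the lower end of the lens barrel, at (108, 0, 0) mm in the coupler's frame. The 30 mm barrel, 53 mm high, is on a light black arm out of the coupler's back (+x) end, level with the underside, and steadies the coupler on the bench.
- handle (a joint): Angle of the yoke handle (rad): 0 = down, lying level over the block towards the coupler's -x (locked); at the start 0 to 0.25. It turns about the coupler's y and rises to 2.1, leaning back past upright over the lens. It stays where it is left; turning it takes about 0.1 N m (1 N at the knob). Past 1.4 the latch is fully open; going down slides the latch under the ball.
- handle_hinge (a point): Centre of the handle's hinge axis, at (50, 0, 66) mm in the coupler's frame.
- handle_knob (a point): Centre of the black ball knob, 20 mm across, at the handle's free end, 102 mm from the hinge, on an 8 mm stem. Handle down: at (-52, 0, 66) mm in the coupler's frame, beyond the block's front. It can be pinched from above along the coupler's y and then turns freely between the fingers. The rest of the handle is a flat yoke, 9 mm thick, 30 mm wide, that ends 35 mm inward of the knob's centre.
- pin (a joint): Rise (m) of the 8 mm brass witness pin in the block's top, on the socket axis: 0 = socket empty, pin 1 mm above the block; a ball fully home raises it 7 mm. It is sprung and stiff: it takes about 12.5 N to push it up those 7 mm, more than the coupler's weight, so the coupler does not go home by itself; once up, it stays up under the coupler's weight. Off the ball it sinks back to about 4 mm.
- mount: Fixed ball mount; origin on its axis at bench level. Foot 88 mm across, column, flange 80 mm across, 7 thick, 28 mm ball on a 13 mm neck, ball centre 27 mm over the flange's top. The flange's top is 45 to 65 mm above the bench, varied and NOT measured: feel or see it. A rubber spring under it gives 1 mm per 6 N. Home: coupler flat on the flange. Over 30 N in all on it is too much.
- gasket: Bystander: copper ring, 60 mm outside diameter, 10 mm high, lying on the bench; origin under its centre.
- driver: Bystander: screwdriver lying on the bench; origin at the middle of its underside.
- jar: Bystander: glass jar with a white cap, 56 mm diameter, 70 mm high; origin under its centre.
Things that resemble listed ones, but are neither listed nor needed, are in the scene too. What is shaped like the coupler but pink or red is not meant.

How it is judged (in metres and radians):
On the way, in this order (a step that is already met when the one before it is completed fails the run):
1. the handle is raised past 1.4 rad (value of joint handle above 1.4 rad), for 0.2 s.
2. the coupler is held fully home on the ball with the handle up: within 4 mm of the mount's axis, upright within 0.06 rad, the pin up by 5.8 mm or more, the fingers still on it (value of joint pin above 0.0058 m and horizontal distance between coupler and mount below 0.004 m and angle between coupler's own z axis and vertical below 0.06 rad and value of joint handle above 1.2 rad and contact force between the fingers and coupler above 1 N), for 0.2 s.
At the end, for the whole second after the job is handed in: The coupler stands at rest fully home on the ball (pin up by 5.8 mm or more, within 4 mm of the mount's axis, upright within 0.06 rad) with the handle down to within 0.07 rad (value of joint handle below 0.07 rad and value of joint pin above 0.0058 m and horizontal distance between coupler and mount below 0.004 m and angle between coupler's own z axis and vertical below 0.06 rad and linear speed of coupler below 0.01 m/s); the robot touches nothing.
It fails at once if the mount is forced: more than 30 N between coupler and mount (contact force between coupler and mount above 30 N).
It fails at once if the robot itself pushes on the mount with more than 10 N (contact force between any of the fingers, the arm and mount above 10 N).
It fails at once if the coupler is tipped by more than 0.5 rad (angle between coupler's own z axis and vertical above 0.5 rad).
It fails at once if a bystander is moved by more than 20 mm (distance of any of gasket, driver, jar from where it was at the start of the episode above 0.02 m).
It also fails if it takes over 72 s, if anything falls off the work surface, if the arm or the gripper's body presses on something with over 40 N, if the wrist force passes 120 N, or if a joint passes its speed limit or range.

## Working session

There is one attempt and no reset: what is moved stays moved. The work goes in short steps, Python scripts to look and compute and a tool call to move; the robot and the scene stay as the last step left them, time stands still between calls to the robot, and variables do not carry over. Pictures are saved under pics/ and viewed, and the job is handed in when it is done.

Besides the shell and the picture viewer there is one more tool, called as a command line: name --argument value ..., lists and objects as JSON in quotes. servo_tool: Moves the arm, as the interface text tells. Its arguments: {"type":"object","properties":{"commands":{"type":"array","items":{"type":"array","items":{"type":"array","items":{"type":"number"}}}},"force":{"type":"number"}},"required":["commands"]}

```bash
mkdir -p pics
cat > h.py <<'E'
import numpy as np,cv2
from bench import r
def snap(n,tag):
    c=r.calibration(n); p,d=r.snapshot(n)
    cv2.imwrite(f'pics/{tag}.png',cv2.cvtColor(p,cv2.COLOR_RGB2BGR)); np.savez(f'pics/{tag}.npz',p=p,d=d,pose=c['pose'],K=np.array([c['fx'],c['fy'],c['cx'],c['cy']]),dist=np.array(c['dist']))
    return p,d,c
def ld(tag):
    return np.load(f'pics/{tag}.npz')
def ray(z,uv):
    fx,fy,cx,cy=z['K'];K=np.array([[fx,0,cx],[0,fy,cy],[0,0,1.]])
    u=cv2.undistortPoints(np.array(uv,float).reshape(-1,1,2),K,z['dist']).reshape(-1,2)
    v=np.c_[u,np.ones(len(u))]; P=np.array(z['pose']); return P[:3,3],v@P[:3,:3].T
def plane(z,uv,h):
    o,d=ray(z,uv); return o+d*((h-o[2])/d[:,2])[:,None]
def pts(z):
    d=z['d'];vv,uu=np.mgrid[:400,:640]; o,dd=ray(z,np.c_[uu.ravel(),vv.ravel()])
    X=o+dd*d.reshape(-1,1); X[d.ravel()<=0]=np.nan; return X.reshape(400,640,3)
E
python3 - <<'E'
from h import *
for n in ('scene','top','wrist'):
    p,d,c=snap(n,n+'0'); print(n,np.round(c['pose'],2).tolist(),c['fx'],(d>0).mean())
print(r.sense())
E
```

```text
scene [[-0.67, 0.5, -0.55, 1111.66], [0.74, 0.44, -0.5, 537.93], [-0.01, -0.75, -0.67, 761.49], [0.0, 0.0, 0.0, 1.0]] 444.0761675126126 0.9938984375
top [[-0.01, -1.0, 0.07, 439.16], [-1.0, 0.01, -0.02, 19.2], [0.02, -0.07, -1.0, 1187.59], [0.0, 0.0, 0.0, 1.0]] 425.1773504933423 0.9959921875
wrist [[0.22, -0.93, -0.29, 208.11], [-0.97, -0.21, -0.06, -568.42], [-0.0, 0.29, -0.96, 372.87], [0.0, 0.0, 0.0, 1.0]] 280.45183947800456 0.995890625
{'time': 0.15, 'joint_pos': array([-8.19527214e+01,  7.50677254e+00,  8.53147215e+01, -5.93653136e-04,
        8.72627607e+01, -4.89217194e+00]), 'qd': array([ 0.00830802, -0.03476249, -0.19789174, -0.01421816, -0.11087366,
       -0.00793303]), 'joint_efforts': array([ 5.00122569e-04, -5.70064294e+01, -5.01158702e+01, -2.16002259e-04,
        9.50260903e-03,  4.73084424e-05]), 'tool_pos': array([ 134.31956095, -584.33149156,  230.4708548 ]), 'tcp_rot': array([175.51103474,  89.91574327,  98.4505141 ]), 'ft_force': array([ 0.6748924 , -0.43499078, -0.05419509]), 'wrist_torque': array([0.04312283, 0.0789672 , 0.01311345]), 'finger_gap': 85.48550208012729}
```

View pics/scene0.png

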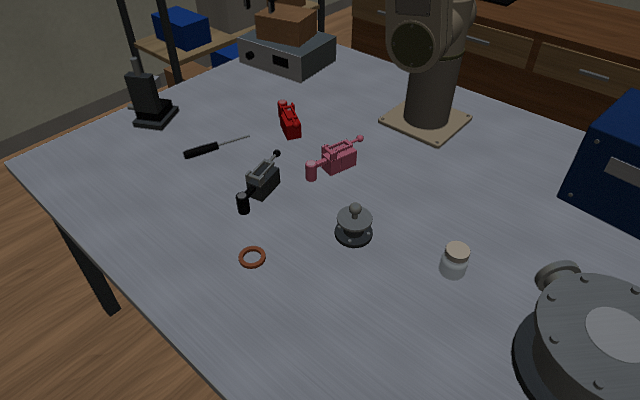

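View pics/top0.png

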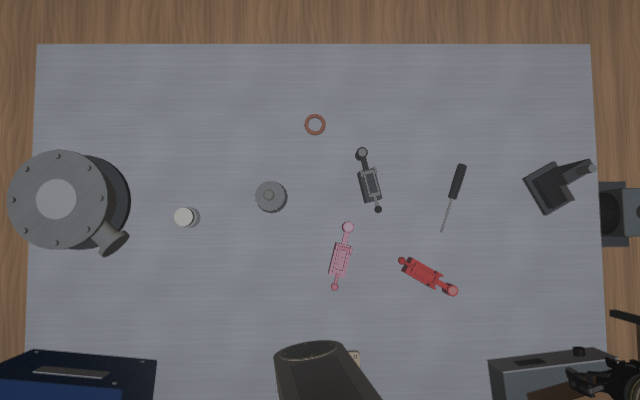

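View pics/wrist0.png

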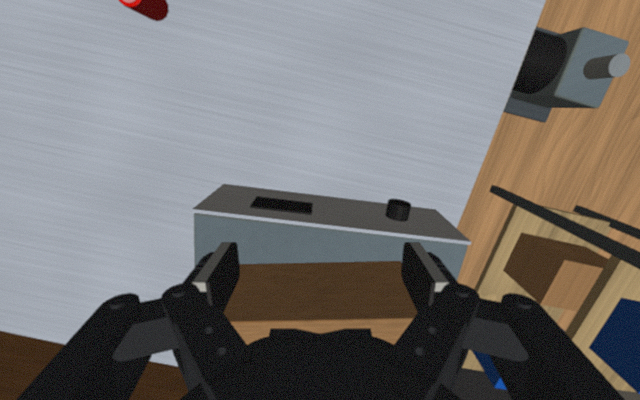

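The top view shows the grey coupler at about (369,185), with its knob at (378,209) and its lens at (361,153). The mount's ball is at (269,196). In the scene view the coupler is at (263,178) and the mount at (354,220).

Run:
```python
from h import *
t=ld('top0'); s=ld('scene0')
a=cv2.resize(t['p'][140:225,240:400],None,fx=5,fy=5,interpolation=cv2.INTER_CUBIC)
cv2.imwrite('pics/tz.png',a[:,:,::-1])
b=cv2.resize(s['p'][140:260,220:390],None,fx=4.5,fy=4.5,interpolation=cv2.INTER_CUBIC)
cv2.imwrite('pics/sz.png',b[:,:,::-1])
X=pts(t); 
for n,uv in dict(knob=(378,209),lens=(361,153),ball=(268,195),blk=(369,185),flange=(260,205),jar=(183,216),gask=(305,124)).items(): print(n,X[uv[1],uv[0]].round(1))
X=pts(s)
for n,uv in dict(knob=(277,153),lens=(242,195),ball=(355,209),flange=(366,222),flange2=(343,222)).items(): print(n,X[uv[1],uv[0]].round(1))
```

```text
knob [ 492.3 -156.8   82.6]
lens [ 645. -118.   56.]
ball [530.  128.1  97. ]
blk [ 558.8 -138.9   50.1]
flange [506.8 153.3  57.6]
jar [478.9 353.   68.3]
gask [736.6  32.9  10.5]
knob [ 496.9 -149.9   79.2]
lens [ 648.  -117.1   56. ]
ball [538.2 134.6  90.6]
flange [527.4 159.1  58.4]
flange2 [558.5 119.1  55.3]
```

View pics/tz.png

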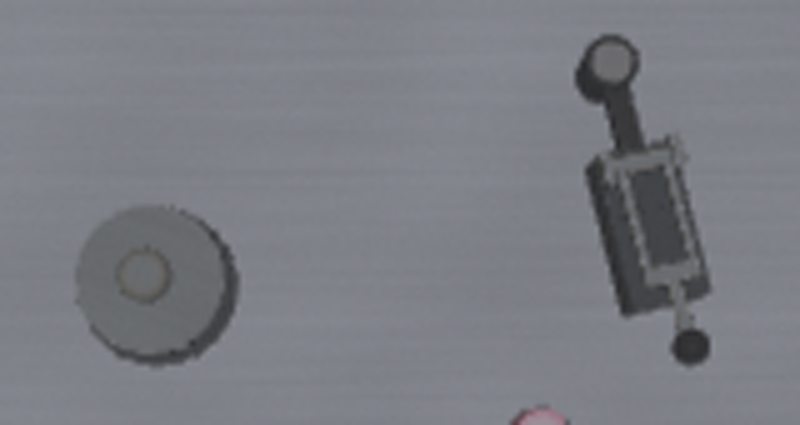

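View pics/sz.png

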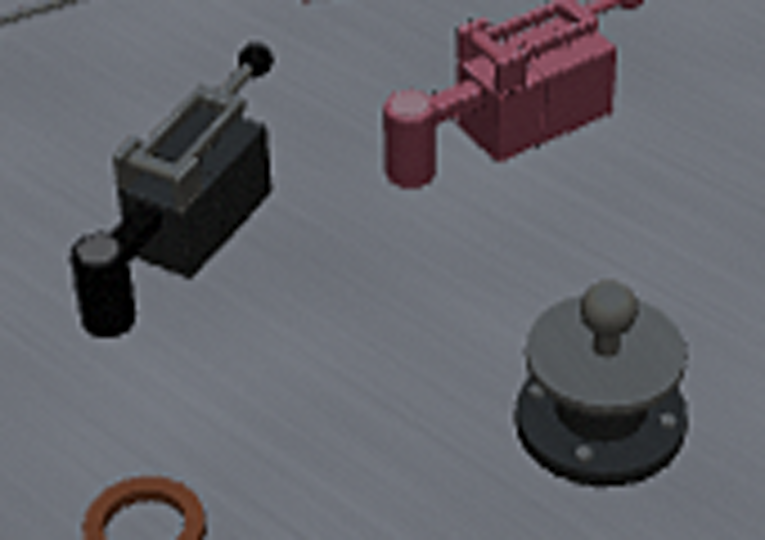

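```bash
cat >> h.py <<'E'
from scipy.spatial.transform import Rotation as Rn
def cur():
    s=r.sense(); return s['tool_pos'],Rn.from_euler('xyz',s['tcp_rot'],degrees=True),s
def down(camyaw):
    # tool x down, camera side given by yaw; set sign after check
    k=np.radians(camyaw); y=CS*np.array([np.cos(k),np.sin(k),0]); x=np.array([0,0,-1.]); return Rn.from_matrix(np.c_[x,y,np.cross(x,y)])
CS=1
def go(pos,camyaw=None):
    p,R,s=cur(); T=down(camyaw) if camyaw is not None else R
    print('shift cm',(R.inv().apply(np.array(pos)-p)/10).round(2),'turn',(R.inv()*T).as_rotvec(degrees=True).round(2))
E
python3 - <<'E'
from h import *
p,R,s=cur(); print(R.as_matrix().round(3)); c=r.calibration('wrist')['pose']
print('cam in tool',R.inv().apply(np.array(c)[:3,3]-p).round(1))
E
```

```text
[[-0.     0.975  0.224]
 [ 0.001  0.224 -0.975]
 [-1.     0.    -0.001]]
cam in tool [-142.5   75.5    0.8]
```

servo_tool --commands '[[[0, -2, 53.5, -33.8, -90, 0, 0], [0, -2, 53.5, -33.8, -90, 0, 0], [0, -2, 53.5, -33.8, -90, 0, 0], [0, -2, 53.5, -33.8, -90, 0, 0], [0, -2, 53.5, -33.8, -90, 0, 0], [0, -2, 53.5, -33.8, -90, 0, 0], [0, -2, 53.5, -33.8, -90, 0, 0], [0, -2, 53.5, -33.8, -90, 0, 0]]]'

```text
time: 0.95
tool_pos: [416.9, -299.2, 243.9]
tcp_rot: [-66.1, 90.0, -74.0]
ft_force: [1.1, -1.7, 0.4]
finger_gap: 85.4
```

Run:
```python
from h import *
go([580,-135,250],194); print(cur()[2]['tool_pos'],cur()[2]['joint_pos'].round(1),cur()[2]['time'])
```

```text
shift cm [-0.61 18.52 13.87] turn [-111.96   -0.      0.  ]
[ 416.9395845  -299.21457281  243.89903114] [-41.4  -6.4  97.9  -0.   88.5 -33.4] 0.95
```

servo_tool --commands '[[[0, -0.6, 18.5, 13.9, -111.5, 0, 0], [0, -0.6, 18.5, 13.9, -111.5, 0, 0], [0, -0.6, 18.5, 13.9, -111.5, 0, 0], [0, -0.6, 18.5, 13.9, -111.5, 0, 0], [0, -0.6, 18.5, 13.9, -111.5, 0, 0], [0, -0.6, 18.5, 13.9, -111.5, 0, 0], [0, -0.6, 18.5, 13.9, -111.5, 0, 0], [0, -0.6, 18.5, 13.9, -111.5, 0, 0]]]'

```text
time: 1.75
tool_pos: [580.3, -137.4, 249.3]
tcp_rot: [103.1, 89.9, 163.9]
ft_force: [-0.3, -0.4, -0.7]
finger_gap: 85.1
```

Run:
```python
from h import *
go([580,-135,250],194)
```

```text
shift cm [-0.07  0.14  0.2 ] turn [-4.314e+01  1.000e-02 -6.000e-02]
```

servo_tool --commands '[[[0, 0, 0, 0, -43, 0, 0], [0, 0, 0, 0, -43, 0, 0], [0, 0, 0, 0, -43, 0, 0], [0, 0, 0, 0, -43, 0, 0], [0, 0, 0, 0, -43, 0, 0], [0, 0, 0, 0, -43, 0, 0], [0, 0, 0, 0, -43, 0, 0], [0, 0, 0, 0, -43, 0, 0]]]'

```text
time: 2.55
tool_pos: [580.2, -138.0, 249.8]
tcp_rot: [47.9, 90.0, 151.2]
ft_force: [1.1, 0.6, 0.3]
finger_gap: 85.6
```

Run:
```python
from h import *
snap('wrist','w1'); print(cur()[2]['joint_pos'].round(1),cur()[0])
```

```text
[ -18.3    6.5   84.4   -0.    89.1 -121.6] [ 580.18858749 -138.00586275  249.82673745]
```

View pics/w1.png

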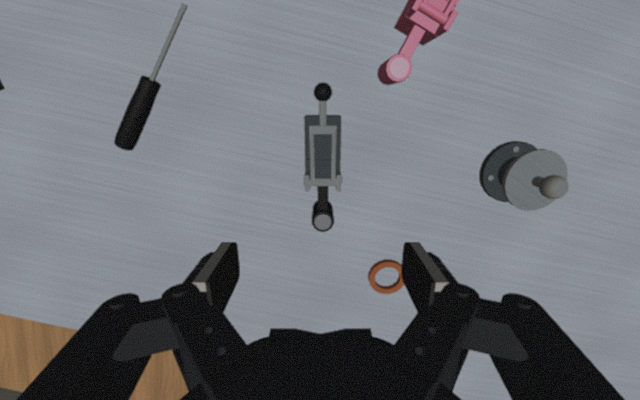

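The wrist view shows the knob at (322,91), the lens at (322,222), the block between them, and the mount's ball at (551,187).

```bash
cat >> h.py <<'E'
def tri(obs):
    A=np.zeros((3,3));b=np.zeros(3)
    L=[]
    for z,uv in obs:
        o,d=ray(z,[uv]); d=d[0]/np.linalg.norm(d[0]); L.append((o,d)); M=np.eye(3)-np.outer(d,d); A+=M;b+=M@o
    p=np.linalg.solve(A,b); return p,[np.linalg.norm(np.cross(p-o,d)).round(2) for o,d in L]
def cen(z,roi,f):
    u0,u1,v0,v1=roi; im=z['p'][v0:v1,u0:u1].astype(int); m=f(im).astype(np.uint8)
    n,l,st,c=cv2.connectedComponentsWithStats(m); k=1+np.argmax(st[1:,4]); 
    return (c[k]+[u0,v0]),st[k]
E
python3 - <<'E'
from h import *
dark=lambda im: im.max(2)<45
w,t,s=ld('w1'),ld('top0'),ld('scene0')
K=[cen(w,(308,338,78,100),dark),cen(t,(370,386,203,215),dark),cen(s,(268,286,148,160),lambda im:im.max(2)<40)]
for k in K: print(k)
print('knob',tri([(z,k[0]) for z,k in zip((w,t,s),K)]),tri([(w,K[0][0]),(s,K[2][0])]),tri([(t,K[1][0]),(s,K[2][0])]),tri([(w,K[0][0]),(t,K[1][0])]))
X=pts(w)
# block top points & yoke & lens by height
P=X[70:240,290:355].reshape(-1,3); P=P[~np.isnan(P[:,0])]
print(np.histogram(P[:,2],bins=np.arange(-5,100,5)))
for a,b in((47,53),(53.5,58),(60,85)):
    q=P[(P[:,2]>a)&(P[:,2]<b)]; print(a,b,len(q),q.mean(0).round(1),np.median(q[:,2]))
def out(q):
    c,sz,an=cv2.minAreaRect(q[:,:2].astype(np.float32)); return np.round(c,1),np.round(sz,1),round(an,1)
print(out(P[(P[:,2]>44)&(P[:,2]<53)&(P[:,0]<620)]))
M=X[110:215,470:580].reshape(-1,3);M=M[~np.isnan(M[:,0])]
h=np.histogram(M[:,2],bins=np.arange(-3,110,3));print(h)
E
```

```text
Traceback (most recent call last):
  File "h.py", line 36, in cen
    n,l,st,c=cv2.connectedComponentsWithStats(m); k=1+np.argmax(st[1:,4]);
                                                      ~~~~~~~~~^^^^^^^^^^
ValueError: attempt to get argmax of an empty sequence
```

```bash
cat > m1.py <<'E'
from h import *
dark=lambda im: im.max(2)<75
w,t,s=ld('w1'),ld('top0'),ld('scene0')
K=[cen(w,(308,338,78,100),dark),cen(t,(370,386,203,215),dark),cen(s,(270,286,148,158),lambda im:im.max(2)<60)]
for k in K: print(k)
print('knob',tri([(z,k[0]) for z,k in zip((w,t,s),K)]),tri([(w,K[0][0]),(s,K[2][0])]),tri([(t,K[1][0]),(s,K[2][0])]),tri([(w,K[0][0]),(t,K[1][0])]))
X=pts(w)
P=X[70:240,290:355].reshape(-1,3); P=P[~np.isnan(P[:,0])]
print(np.histogram(P[:,2],bins=np.arange(-5,100,5)))
for a,b in((47,53),(53.5,58),(60,85)):
    q=P[(P[:,2]>a)&(P[:,2]<b)]; print(a,b,len(q),q.mean(0).round(1),np.median(q[:,2]))
def out(q):
    c,sz,an=cv2.minAreaRect(q[:,:2].astype(np.float32)); return np.round(c,1),np.round(sz,1),round(an,1)
print(out(P[(P[:,2]>44)&(P[:,2]<53)&(P[:,0]<620)]))
M=X[110:215,470:580].reshape(-1,3);M=M[~np.isnan(M[:,0])]
h=np.histogram(M[:,2],bins=np.arange(-3,110,3));print(h)
E
python3 m1.py
```

```text
(array([322.29166667,  91.31666667]), array([  6,   5,  17,  17, 240], dtype=int32))
(array([377.76923077, 208.84615385]), array([ 5,  3,  7,  7, 39], dtype=int32))
(array([276.425, 152.975]), array([ 3,  2,  8,  8, 40], dtype=int32))
knob (array([ 492.42165599, -157.23172292,   73.34417862]), [np.float64(0.81), np.float64(0.82), np.float64(0.17)]) (array([ 491.9480447 , -157.15097558,   72.96706848]), [np.float64(0.37), np.float64(0.37)]) (array([ 492.83900655, -157.33858844,   73.37970187]), [np.float64(0.43), np.float64(0.43)]) (array([ 492.40186192, -156.67307178,   80.9997576 ]), [np.float64(0.42), np.float64(0.42)])
(array([3816, 3460,    9,    9,   10,   12,   19,   30,   10,   49, 1068,
       1023,   17,   13,  109, 1098,  186,   67,    0,    0]), array([-5,  0,  5, 10, 15, 20, 25, 30, 35, 40, 45, 50, 55, 60, 65, 70, 75,
       80, 85, 90, 95]))
47 53 1747 [ 567.5 -138.1   50.2] 50.04835720925058
53.5 58 56 [ 634.  -123.1   54.2] 53.85195595434158
60 85 1473 [ 545.  -143.5   73.3] 73.09470257450386
(array([ 568.7, -138. ]), array([106.1,  43.7]), 12.7)
(array([2719, 4132,   69,   82,  528,  654,   64,   49,   31,   14,    1,
          0,    0,    0,    0,    0,    1,   48,  131, 2270,   88,   23,
         21,   14,    0,    1,   14,   34,   44,   78,   87,  107,  167,
         35,    0,    0,    0]), array([ -3,   0,   3,   6,   9,  12,  15,  18,  21,  24,  27,  30,  33,
        36,  39,  42,  45,  48,  51,  54,  57,  60,  63,  66,  69,  72,
        75,  78,  81,  84,  87,  90,  93,  96,  99, 102, 105, 108]))
```

```bash
cat > m2.py <<'E'
from h import *
w,t,s=ld('w1'),ld('top0'),ld('scene0')
X=pts(w)
P=X[70:240,290:355].reshape(-1,3); P=P[~np.isnan(P[:,0])]
lens=P[(P[:,2]>50)&(P[:,2]<56)&(P[:,0]>628)]; c,rad=cv2.minEnclosingCircle(lens[:,:2].astype(np.float32)); print('lens',c,rad,np.median(lens[:,2]),len(lens))
kn=np.array([492.3,-157.2]); d=np.array(c)-kn; print('yaw',np.degrees(np.arctan2(d[1],d[0])),np.hypot(*d))
B=P[(P[:,2]>47)&(P[:,2]<53)&(P[:,0]<615)]; B2=P[(P[:,2]>65)&(P[:,2]<85)&(P[:,0]>505)]
for q in (B,B2):
    c2,sz,an=cv2.minAreaRect(q[:,:2].astype(np.float32)); print(np.round(c2,1),np.round(sz,1),an)
for yaw in (13,14,14.5):
    k=np.radians(yaw); e=np.array([np.cos(k),np.sin(k)]); n=np.array([-e[1],e[0]])
    print(yaw,'B y range',np.percentile(B[:,:2]@n,[1,99]).round(1),'x',np.percentile(B[:,:2]@e,[1,99]).round(1),'yoke y',np.percentile(B2[:,:2]@n,[1,99]).round(1),'x',np.percentile(B2[:,:2]@e,[.5,99.5]).round(1),'knob',kn@n,kn@e,'lens',np.array(c)@n,np.array(c)@e)
# ball
M=X[110:215,470:600].reshape(-1,3);M=M[~np.isnan(M[:,0])]
b=M[M[:,2]>72]; A=np.c_[2*b,np.ones(len(b))]; x=np.linalg.lstsq(A,(b**2).sum(1),rcond=None)[0]; print('ball',x[:3],np.sqrt(x[3]+x[:3]@x[:3]),len(b))
f=M[(M[:,2]>50)&(M[:,2]<60)]; c3,r3=cv2.minEnclosingCircle(f[:,:2].astype(np.float32)); print('flange',c3,r3,np.median(f[:,2]))
def cball(z,roi):
    u0,u1,v0,v1=roi; Z=pts(z)[v0:v1,u0:u1]; m=Z[...,2]>70; v,u=np.nonzero(m); return (u.mean()+u0,v.mean()+v0),m.sum(), np.array([u.min()+u0,u.max()+u0,v.min()+v0,v.max()+v0])
for z,roi in((w,(520,580,160,210)),(t,(250,290,175,215)),(s,(335,375,195,230))):print(cball(z,roi))
for z in(t,s):
  roi=(250,290,175,215) if z is t else (335,375,195,230)
  Z=pts(z)[roi[2]:roi[3],roi[0]:roi[1]].reshape(-1,3);b=Z[Z[:,2]>74]; A=np.c_[2*b,np.ones(len(b))]; x=np.linalg.lstsq(A,(b**2).sum(1),rcond=None)[0]; print('ball',x[:3],np.sqrt(x[3]+x[:3]@x[:3]),len(b)); f=Z[(Z[:,2]>50)&(Z[:,2]<62)];print(np.median(f[:,2]))
E
python3 m2.py
```

```text
lens (646.7783203125, -119.43031311035156) 14.739136695861816 52.50640089670185 363
yaw 13.739180046924456 159.02861596050388
[ 565.9 -138.6] [100.2  43.7] 12.660187721252441
[ 552.8 -141.9] [97.6 42.8] 13.866975784301758
13 B y range [-283.9 -240.7] x [470.3 544.4] yoke y [-283.1 -240.9] x [458.9 554.4] knob -263.9143782377237 444.3200771509157 lens -261.8627870037051 603.3354590097848
14 B y range [-292.7 -249.2] x [465.6 539.7] yoke y [-292.5 -250.3] x [454.3 549.7] knob -271.6286373743031 439.6464640574053 lens -272.3525596815473 598.6734323074681
14.5 B y range [-297.  -253.3] x [463.3 537.3] yoke y [-297.2 -255.1] x [451.9 547.5] knob -275.45488506344003 437.25934672078427 lens -277.566534289574 596.2739423774698
ball [530.55924818 129.11158488  83.35536266] 13.376951333910329 567
flange (531.0444946289062, 128.61854553222656) 40.90428161621094 55.556463120020226
((np.float64(553.2222222222222), np.float64(186.39329805996474)), np.int64(567), array([539, 567, 175, 198]))
((np.float64(268.4943820224719), np.float64(194.56179775280899)), np.int64(89), array([264, 273, 190, 200]))
((np.float64(354.74045801526717), np.float64(208.09923664122138)), np.int64(131), array([349, 361, 202, 215]))
ball [531.76766501 128.33897808  86.00884767] 12.265671416175087 89
55.997069178362835
ball [531.3049222  129.25517252  84.91547416] 13.00342908535058 130
56.985426193978526
```

Run:
```python
from h import *
go([492.3,-157.2,120],193.8);go([492.3,-157.2,53],193.8)
```

```text
shift cm [12.98  8.99  0.15] turn [-0.52  0.01 -0.01]
shift cm [19.68  8.99  0.15] turn [-0.52  0.01 -0.01]
```

servo_tool --commands '[[[0, 6, 9, 0.15, -0.5, 0, 0], [0, 13, 9, 0.15, -0.5, 0, 0], [0, 13, 9, 0.15, -0.5, 0, 0], [0, 16, 9, 0.15, -0.5, 0, 0], [0, 18, 9, 0.15, -0.5, 0, 0], [0, 19.7, 9, 0.15, -0.5, 0, 0], [0, 19.7, 9, 0.15, -0.5, 0, 0], [0, 19.7, 9, 0.15, -0.5, 0, 0]]]'

```text
time: 3.4
tool_pos: [492.4, -157.5, 53.3]
tcp_rot: [52.1, 90.0, 156.0]
ft_force: [0.0, 0.9, 1.3]
finger_gap: 85.4
```

Run:
```python
from h import *
snap('wrist','w2'); snap('scene','s2'); go([492.3,-157.2,53],193.8)
```

```text
shift cm [0.15 0.1  0.1 ] turn [ 0.12 -0.08  0.11]
```

View pics/w2.png

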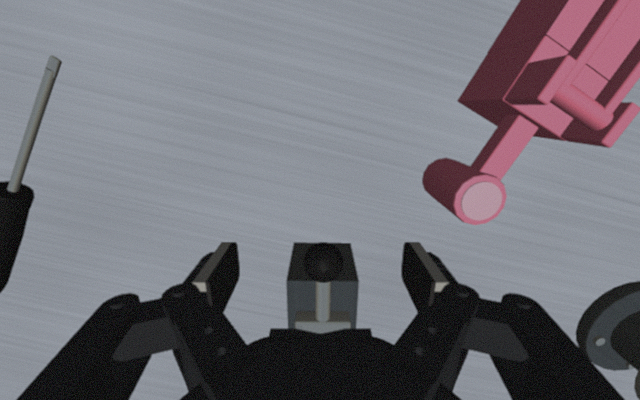

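The wrist view shows the knob at (322,263), midway between the pads at columns 225 and 415, so I'll close on it.

servo_tool --commands '[[[255, 0, 0, 0, 0, 0, 0], [255, 0, 0, 0, 0, 0, 0], [255, 0, 0, 0, 0, 0, 0], [255, 0, 0, 0, 0, 0, 0], [255, 0, 0, 0, 0, 0, 0], [255, 0, 0, 0, 0, 0, 0], [255, 0, 0, 0, 0, 0, 0], [255, 0, 0, 0, 0, 0, 0]]]' --force 25

```text
time: 4.3
tool_pos: [492.3, -157.5, 52.9]
tcp_rot: [21.1, 90.0, 125.0]
ft_force: [0.7, 0.1, 1.1]
finger_gap: 18.2
```

Run:
```python
from h import *
snap('wrist','w3'); print(r.sense()['finger_gap'],r.sense()['ft_force'],r.sense()['tool_pos'])
# arc: hinge in plane: knob at angle a
th0=np.arcsin(7.2/102)
for a in np.arange(0.2,2.0,0.1).tolist()+[1.9]:
    print(round(a,2),'x(up -)', round(-(np.sin(a)-np.sin(th0))*10.2,2),'y(cam=-xc)',round(-(np.cos(th0)-np.cos(a))*10.2,2))
```

```text
18.144419859506215 [-0.58743281 -0.18938553 -0.02583444] [ 492.31783815 -157.47289934   52.89236455]
0.2 x(up -) -1.31 y(cam=-xc) -0.18
0.3 x(up -) -2.29 y(cam=-xc) -0.43
0.4 x(up -) -3.25 y(cam=-xc) -0.78
0.5 x(up -) -4.17 y(cam=-xc) -1.22
0.6 x(up -) -5.04 y(cam=-xc) -1.76
0.7 x(up -) -5.85 y(cam=-xc) -2.37
0.8 x(up -) -6.6 y(cam=-xc) -3.07
0.9 x(up -) -7.27 y(cam=-xc) -3.83
1.0 x(up -) -7.86 y(cam=-xc) -4.66
1.1 x(up -) -8.37 y(cam=-xc) -5.55
1.2 x(up -) -8.79 y(cam=-xc) -6.48
1.3 x(up -) -9.11 y(cam=-xc) -7.45
1.4 x(up -) -9.33 y(cam=-xc) -8.44
1.5 x(up -) -9.45 y(cam=-xc) -9.45
1.6 x(up -) -9.48 y(cam=-xc) -10.47
1.7 x(up -) -9.39 y(cam=-xc) -11.49
1.8 x(up -) -9.21 y(cam=-xc) -12.49
1.9 x(up -) -8.93 y(cam=-xc) -13.47
1.9 x(up -) -8.93 y(cam=-xc) -13.47
```

View pics/w3.png

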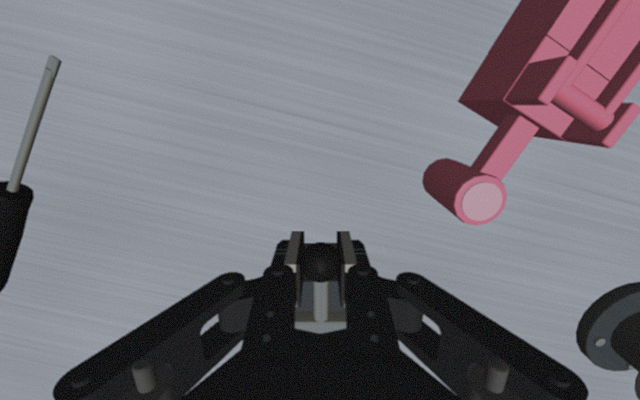

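The pads now hold the knob at (321,262). Next I raise the handle along the arc.

servo_tool --commands '[[[255, -1.3, -0.18, 0, 0, 0, 0], [255, -2.3, -0.43, 0, 0, 0, 0], [255, -3.25, -0.78, 0, 0, 0, 0], [255, -4.17, -1.22, 0, 0, 0, 0], [255, -5.04, -1.76, 0, 0, 0, 0], [255, -5.85, -2.37, 0, 0, 0, 0], [255, -6.6, -3.07, 0, 0, 0, 0], [255, -6.6, -3.07, 0, 0, 0, 0]]]'

```text
time: 5.15
tool_pos: [523.9, -150.1, 120.7]
tcp_rot: [-120.9, 89.8, -17.0]
ft_force: [-3.4, 0.9, 1.7]
finger_gap: 18.4
```

Run:
```python
from h import *
snap('wrist','w4'); snap('scene','s4'); print(r.sense()['finger_gap'],r.sense()['ft_force'],r.sense()['tool_pos'])
z=ld('s4'); b=cv2.resize(z['p'][100:240,200:390],None,fx=4,fy=4,interpolation=cv2.INTER_CUBIC)
cv2.imwrite('pics/s4z.png',b[:,:,::-1])
```

```text
18.034433930134906 [-2.26212177  1.48249371  1.54977392] [ 522.63919651 -150.08322101  119.41867128]
```

View pics/s4z.png

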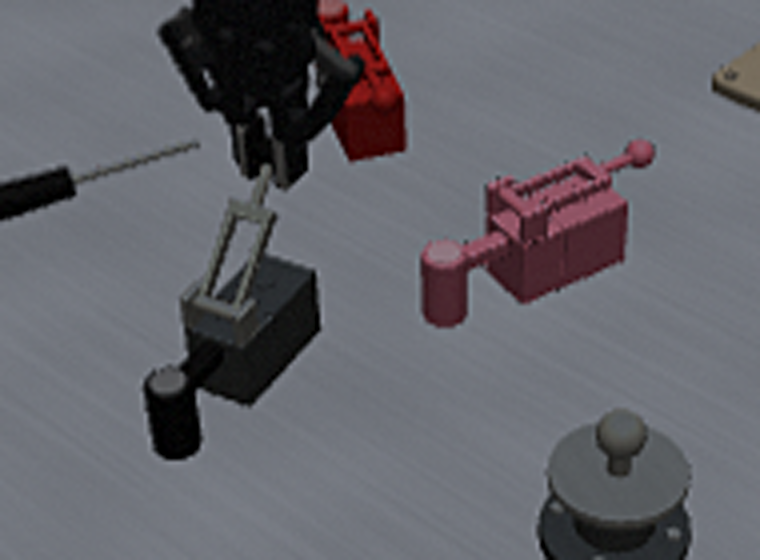

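View pics/w4.png

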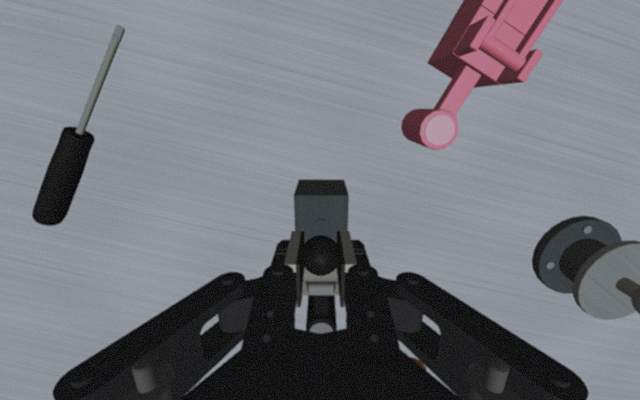

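The scene view shows the handle partway up and held at the knob, with the coupler still flat. I'll continue the arc.

servo_tool --commands '[[[255, -0.67, -0.76, 0, 0, 0, 0], [255, -1.26, -1.6, 0, 0, 0, 0], [255, -1.77, -2.5, 0, 0, 0, 0], [255, -2.2, -3.4, 0, 0, 0, 0], [255, -2.5, -4.4, 0, 0, 0, 0], [255, -2.73, -5.4, 0, 0, 0, 0], [255, -2.85, -6.4, 0, 0, 0, 0], [255, -2.88, -7.4, 0, 0, 0, 0]]]'

```text
time: 6.05
tool_pos: [595.2, -132.0, 148.2]
tcp_rot: [-113.2, 89.9, -9.3]
ft_force: [-2.5, 0.2, 2.6]
finger_gap: 17.4
```

servo_tool --commands '[[[255, 0.07, -1.0, 0, 0, 0, 0], [255, 0.25, -2.0, 0, 0, 0, 0], [255, 0.53, -3.0, 0, 0, 0, 0], [255, 0.7, -3.4, 0, 0, 0, 0], [255, 0.7, -3.4, 0, 0, 0, 0], [255, 0.7, -3.4, 0, 0, 0, 0]]]'

```text
time: 6.65
tool_pos: [626.6, -124.0, 140.1]
tcp_rot: [67.3, 89.9, 171.3]
ft_force: [-0.4, 0.3, 0.2]
finger_gap: -0.2
```

Run:
```python
from h import *
snap('wrist','w5'); snap('scene','s5'); print(r.sense()['finger_gap'],r.sense()['ft_force'],r.sense()['tool_pos'])
z=ld('s5'); b=cv2.resize(z['p'][80:240,200:390],None,fx=3.7,fy=3.7,interpolation=cv2.INTER_CUBIC)
cv2.imwrite('pics/s5z.png',b[:,:,::-1])
```

```text
-0.018692389702199545 [-0.61740821  0.10171204 -0.05318015] [ 626.65572503 -124.18056744  140.60627067]
```

View pics/s5z.png

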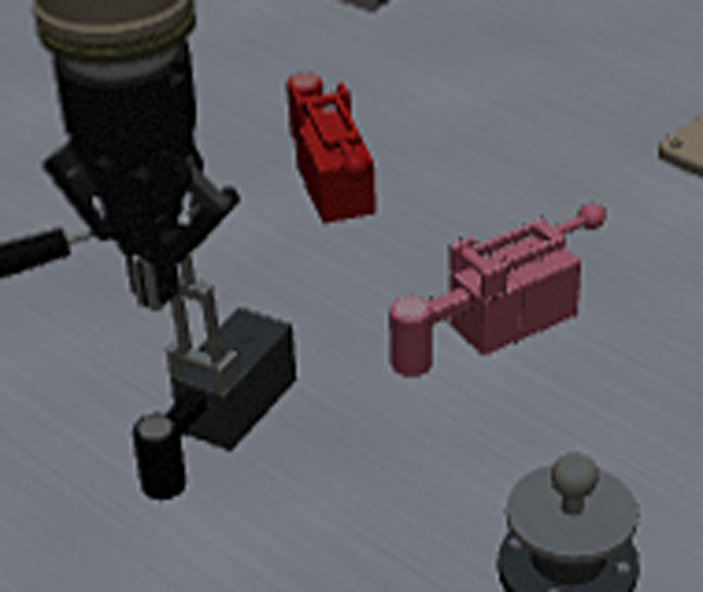

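View pics/w5.png

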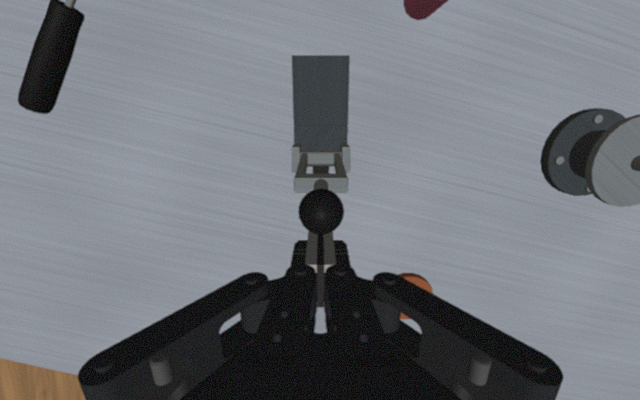

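The knob slipped out of the pads with the handle near upright. The wrist view has it at (321,211), in front of the shut fingers. I'll measure it, then push it back from the other side.

Run:
```python
from h import *
z=ld('w5'); X=pts(z); q=X[190:232,300:342].reshape(-1,3); q=q[q[:,2]>120]; A=np.c_[2*q,np.ones(len(q))]; x=np.linalg.lstsq(A,(q**2).sum(1),rcond=None)[0]; print('knob',x[:3],np.sqrt(x[3]+x[:3]@x[:3]),len(q),q[:,2].max())
B=X[45:160,285:355].reshape(-1,3); B=B[(B[:,2]>46)&(B[:,2]<54)]; print(cv2.minAreaRect(B[:,:2].astype(np.float32)))
p,R,_=cur();print(p,R.inv().apply(x[:3]-p)/10, R.as_matrix().round(2)[:,1])
```

```text
knob [ 600.29638005 -130.70823688  154.56600419] 22.2718422727105 1601 178.87151283519552
((552.8138427734375, -142.73260498046875), (73.5715560913086, 43.64137649536133), 14.136061668395996)
[ 626.65572503 -124.18056744  140.60627067] [-1.39516194e+00  2.71597467e+00  1.31392801e-03] [-0.97 -0.24  0.  ]
```

servo_tool --commands '[[[255, -3, 0, 0, 0, 0, 0], [255, -6, 0, 0, 0, 0, 0], [255, -6, 3.5, 0, 0, 0, 0], [255, -6, 7.3, 0, 0, 0, 0], [255, -6, 7.3, 0, 0, 0, 0], [255, -3, 7.3, 0, 0, 0, 0], [255, -1.5, 7.3, 0, 0, 0, 0], [255, -1.5, 7.3, 0, 0, 0, 0]]]'

```text
time: 7.55
tool_pos: [554.2, -140.9, 152.7]
tcp_rot: [55.8, 89.7, 159.8]
ft_force: [-0.2, 0.9, -0.6]
finger_gap: -0.1
```

servo_tool --commands '[[[255, 0, -1.5, 0, 0, 0, 0], [255, 0, -2.3, 0, 0, 0, 0], [255, 0, -3.0, 0, 0, 0, 0], [255, 0, -3.6, 0, 0, 0, 0], [255, 0, -4.2, 0, 0, 0, 0], [255, 0, -4.8, 0, 0, 0, 0], [255, 0, -4.8, 0, 0, 0, 0]]]'

```text
time: 8.25
tool_pos: [603.4, -129.9, 155.8]
tcp_rot: [-94.1, 90.0, 9.8]
ft_force: [-0.6, 0.1, -0.4]
finger_gap: 0.2
```

Run:
```python
from h import *
snap('scene','s6'); snap('wrist','w6'); print(r.sense()['finger_gap'],r.sense()['ft_force'],r.sense()['tool_pos'])
z=ld('s6'); b=cv2.resize(z['p'][80:240,200:390],None,fx=3.7,fy=3.7,interpolation=cv2.INTER_CUBIC)
cv2.imwrite('pics/s6z.png',b[:,:,::-1])
```

```text
-0.27149022239695814 [0.10032695 0.38334779 0.25490077] [ 602.96974564 -130.04669505  155.87627109]
```

View pics/s6z.png

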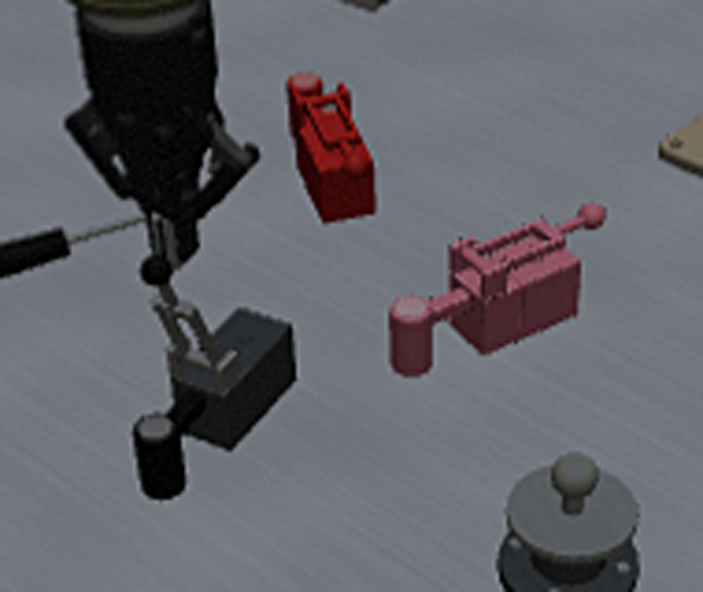

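View pics/w6.png

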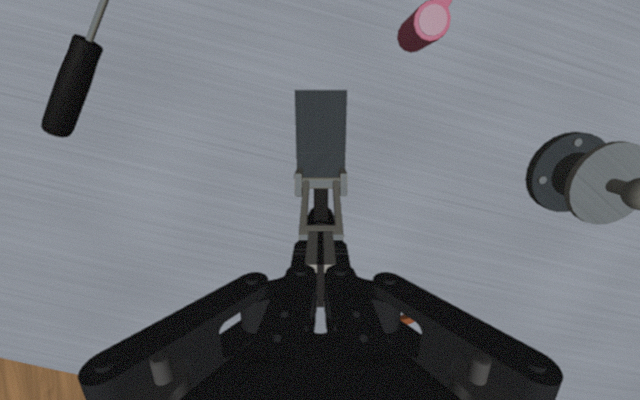

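The handle now leans well back: the scene crop has the knob at (155,270), over the lens. I'll re-measure the block before gripping it.

```bash
cat > blk.py <<'E'
import sys
from h import *
z=ld(sys.argv[1]); X=pts(z); u0,u1,v0,v1=map(int,sys.argv[2:6]); B=X[v0:v1,u0:u1].reshape(-1,3); h0=float(sys.argv[6]) if len(sys.argv)>6 else 50
B=B[(abs(B[:,2]-h0)<3.5)]; print('z',np.median(B[:,2]),len(B)); print(cv2.minAreaRect(B[:,:2].astype(np.float32)))
# side edges from colour-free depth: percentiles at yaw
for yaw in np.arange(12.5,15.6,.5):
    k=np.radians(yaw); e=np.array([np.cos(k),np.sin(k)]); n=np.array([-e[1],e[0]]); a=B[:,:2]@n; b=B[:,:2]@e
    print(yaw,'y',np.percentile(a,[.5,99.5]).round(1),np.ptp(np.percentile(a,[.5,99.5])).round(2),'x front',np.percentile(b,.5).round(1), 'front-centre origin', (e*(np.percentile(b,.5)+26)+n*np.percentile(a,[.5,99.5]).mean()).round(1))
E
python3 blk.py w6 285 355 80 185
```

```text
z 49.92413198068904 4224
((553.581787109375, -142.22268676757812), (74.37098693847656, 44.081695556640625), 14.049749374389648)
12.5 y [-280.6 -236.8] 43.73 x front 472.6 front-centre origin [ 542.7 -144.7]
13.0 y [-285.  -241.3] 43.66 x front 470.3 front-centre origin [ 542.8 -144.8]
13.5 y [-289.4 -245.8] 43.6 x front 468.0 front-centre origin [ 542.8 -144.9]
14.0 y [-293.7 -250.4] 43.31 x front 465.6 front-centre origin [ 542.9 -145. ]
14.5 y [-298.  -254.9] 43.13 x front 463.2 front-centre origin [ 542.9 -145.2]
15.0 y [-302.4 -259.3] 43.11 x front 460.8 front-centre origin [ 542.9 -145.3]
15.5 y [-306.8 -263.8] 43.04 x front 458.3 front-centre origin [ 542.9 -145.5]
```

Run:
```python
from h import *
go([542.5,-145,160],194.2);go([542.5,-145,13],194.2)
```

```text
shift cm [-0.41  6.23  0.01] turn [-0.24 -0.01  0.02]
shift cm [1.429e+01 6.240e+00 1.000e-02] turn [-0.24 -0.01  0.02]
```

servo_tool --commands '[[[255, -0.4, 3, 0, -0.2, 0, 0], [100, -0.4, 6.25, 0, -0.2, 0, 0], [0, -0.4, 6.25, 0, -0.2, 0, 0], [0, -0.4, 6.25, 0, -0.2, 0, 0], [0, -0.4, 6.25, 0, -0.2, 0, 0], [0, 2, 6.25, 0, -0.2, 0, 0], [0, 5, 6.25, 0, -0.2, 0, 0], [0, 5, 6.25, 0, -0.2, 0, 0]]]'

```text
time: 9.15
tool_pos: [539.8, -143.8, 101.5]
tcp_rot: [54.5, 89.6, 158.6]
ft_force: [-1.7, 0.1, -0.4]
finger_gap: 85.4
```

```bash
python3 - <<'E'
from h import *
snap('wrist','w7');go([542.5,-145,13],194.2);print(r.sense()['ft_force'],r.sense()['finger_gap'])
E
python3 blk.py w7 270 370 150 300 | head -3
```

```text
shift cm [ 9.08 -0.17 -0.13] turn [-0.03  0.15 -0.21]
[0.10648556 0.12834719 0.29097654] 85.11215148704726
z 49.990295158185575 5557
((566.6590576171875, -139.07859802246094), (102.75000762939453, 44.12532424926758), 14.015851974487305)
12.5 y [-280.8 -237.1] 43.73 x front 471.9 front-centre origin [ 542.2 -145. ]
```

View pics/w7.png

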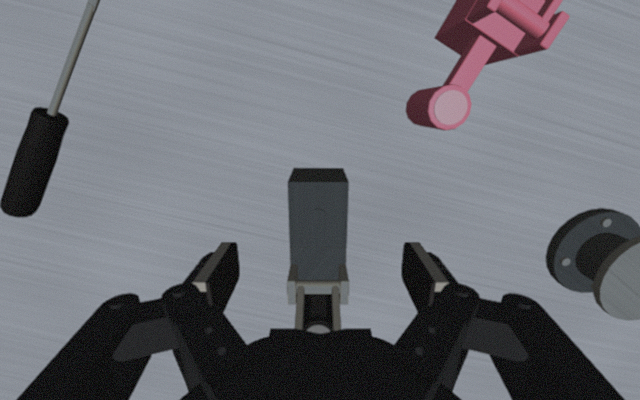

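The block is centred between the open fingers (columns 288–348 at row 230), so I'll descend.

servo_tool --commands '[[[0, 2.5, -0.05, -0.05, 0, 0, 0], [0, 5, -0.05, -0.05, 0, 0, 0], [0, 7.5, -0.05, -0.05, 0, 0, 0], [0, 8.8, -0.05, -0.05, 0, 0, 0], [0, 8.8, -0.05, -0.05, 0, 0, 0], [0, 8.8, -0.05, -0.05, 0, 0, 0]]]'

```text
time: 9.8
tool_pos: [543.8, -145.8, 19.2]
tcp_rot: [-123.6, 89.9, -19.4]
ft_force: [0.5, -0.1, 0.4]
finger_gap: 85.3
```

servo_tool --commands '[[[255, 0, 0, 0, 0, 0, 0], [255, 0, 0, 0, 0, 0, 0], [255, 0, 0, 0, 0, 0, 0], [255, 0, 0, 0, 0, 0, 0], [255, 0, 0, 0, 0, 0, 0], [255, 0, 0, 0, 0, 0, 0]]]' --force 60

```text
time: 10.4
tool_pos: [543.5, -145.7, 19.0]
tcp_rot: [-117.6, 89.9, -13.5]
ft_force: [-0.4, 0.7, 6.5]
finger_gap: 43.2
```

Run:
```python
from h import *
snap('scene','s8');s=r.sense();print(s['ft_force'],s['finger_gap'],s['tool_pos'],s['wrist_torque'])
z=ld('s8'); b=cv2.resize(z['p'][80:240,200:390],None,fx=3.7,fy=3.7,interpolation=cv2.INTER_CUBIC)
cv2.imwrite('pics/s8z.png',b[:,:,::-1])
```

```text
[-1.81260399  1.71368229  6.21843901] 43.261134316667004 [ 543.49033402 -145.6996338    19.02599506] [ 0.29464067  0.17057856 -0.01109356]
```

View pics/s8z.png

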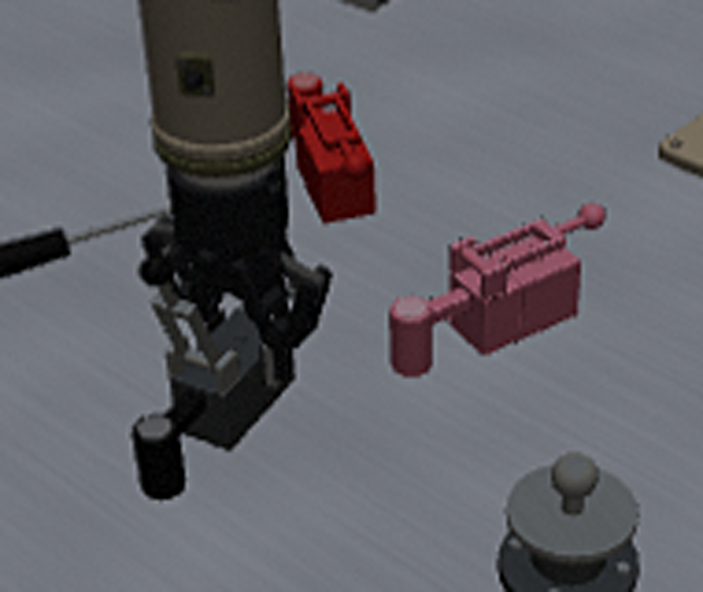

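servo_tool --commands '[[[255, -0.5, 0, 0, 0, 0, 0], [255, -1.5, 0, 0, 0, 0, 0], [255, -3, 0, 0, 0, 0, 0], [255, -5, 0, 0, 0, 0, 0], [255, -8, 0, 0, 0, 0, 0], [255, -11, 0, 0, 0, 0, 0], [255, -13, 0, 0, 0, 0, 0], [255, -13, 0, 0, 0, 0, 0]]]' --force 90

```text
time: 11.25
tool_pos: [545.1, -146.4, 152.7]
tcp_rot: [-124.7, 89.6, -20.6]
ft_force: [0.8, -0.3, -7.2]
finger_gap: 42.8
```

Run:
```python
from h import *
snap('scene','s9');snap('wrist','w9');s=r.sense();print(s['ft_force'],s['finger_gap'],s['tool_pos'],s['wrist_torque'])
go([532,128.3,148],194.2)
z=ld('s9'); b=cv2.resize(z['p'][50:230,200:390],None,fx=3.3,fy=3.3,interpolation=cv2.INTER_CUBIC)
cv2.imwrite('pics/s9z.png',b[:,:,::-1])
```

```text
[-0.16366629 -0.59985551 -9.33558837] 42.52076688746929 [ 542.62550438 -145.53412524  147.90967542] [-0.02062     0.19942493 -0.02067711]
shift cm [-2.000e-02 -5.660e+00  2.681e+01] turn [-0.06 -0.02  0.03]
```

View pics/s9z.png

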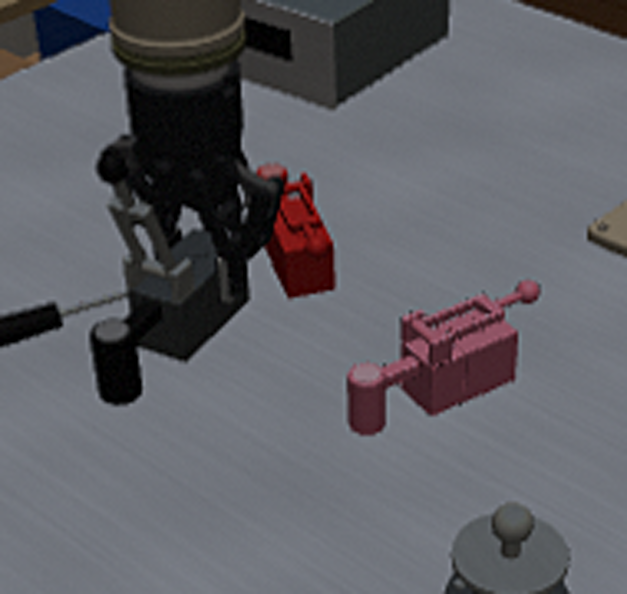

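View pics/w9.png

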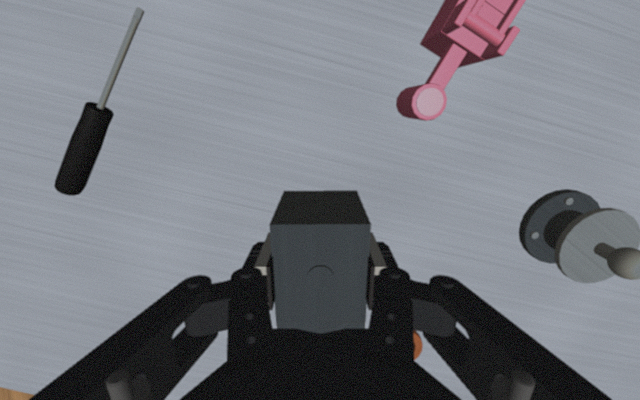

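The block is held level at (320,260) in the wrist view, and the faint pin circle is at (320,272). I'll fit the top plane for tilt and the socket-axis position relative to the TCP.

Run:
```python
from h import *
z=ld('w9'); X=pts(z); B=X[228:325,277:363].reshape(-1,3); c=B.mean(0)
c=np.median(B,0); g=abs(B[:,2]-c[2])<5; B=B[g]
A=np.c_[B[:,:2],np.ones(len(B))]; k=np.linalg.lstsq(A,B[:,2],rcond=None)[0]; print('slope',k[:2],'z',c[2],np.std(B[:,2]-A@k))
p=np.array([542.6,-145.5,147.9]);
q=plane(z,[(320,272)],k@[c[0],c[1],1])[0]; print('pin',q, 'tcp',cur()[0])
k2=np.radians(14.2); e=np.array([np.cos(k2),np.sin(k2)]);n=np.array([-e[1],e[0]])
fr=plane(z,[(272,226),(369,226)],c[2])
print('front edge x rel tcp',(fr[:,:2]-p[:2])@e,'y',(fr[:,:2]-p[:2])@n,'pin rel',(q[:2]-p[:2])@e,(q[:2]-p[:2])@n)
a=cv2.resize(z['p'][180:330,250:390],None,fx=4,fy=4,interpolation=cv2.INTER_CUBIC);a=np.clip(a.astype(float)*2,0,255).astype(np.uint8);cv2.imwrite('pics/w9z.png',a[:,:,::-1])
```

```text
slope [0. 0.] z nan nan
pin [nan nan nan] tcp [ 542.62550438 -145.53412524  147.90967542]
front edge x rel tcp [nan nan] y [nan nan] pin rel nan nan
  ret = _var(a, axis=axis, dtype=dtype, out=out, ddof=ddof,
  arrmean = um.true_divide(arrmean, div, out=arrmean,
  ret = ret.dtype.type(ret / rcount)
```

View pics/w9z.png

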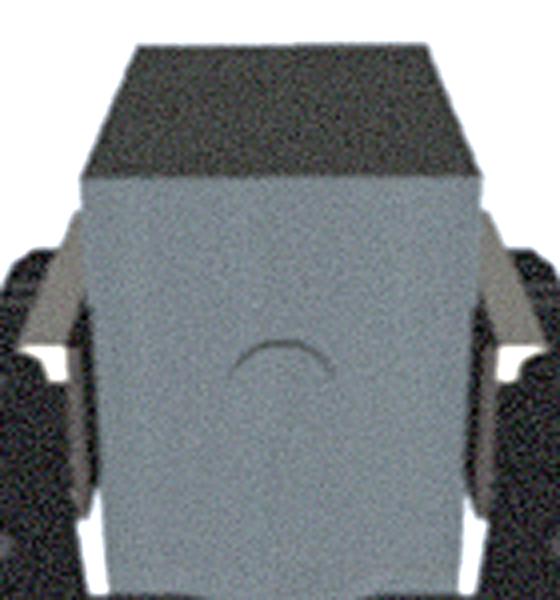

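```bash
cat > front.py <<'E'
from h import *
def f(tag,top,bot,p,ztop,yaw=14.2):
    z=ld(tag);k2=np.radians(yaw); e=np.array([np.cos(k2),np.sin(k2)]);n=np.array([-e[1],e[0]])
    for lab,c,h in(('top',top,ztop),('bot',bot,ztop-50)):
        q=plane(z,c,h); print(lab,'x rel tcp',((q[:,:2]-p[:2])@e).round(2),'y',((q[:,:2]-p[:2])@n).round(2))
if __name__=='__main__':
    f('w9',[(270.5,224.5),(370,224.5)],[(284,191),(357,191)],np.array([542.6,-145.5]),178.9)
E
python3 front.py
```

```text
top x rel tcp [-24.56 -24.54] y [-23.26  20.51]
bot x rel tcp [-24.6  -24.57] y [-23.52  20.99]
```

servo_tool --commands '[[[255, 0, -1, 4, 0, 0, 0], [255, 0, -2, 8, 0, 0, 0], [255, 0, -3, 12, 0, 0, 0], [255, 0, -4, 16, 0, 0, 0], [255, 0, -5, 20, 0, 0, 0], [255, 0, -5.4, 24, 0, 0, 0], [255, 0, -5.66, 26.8, 0, 0, 0], [255, 0, -5.66, 26.8, 0, 0, 0]]]'

```text
time: 12.15
tool_pos: [529.5, 131.7, 145.1]
tcp_rot: [62.6, 89.7, 167.0]
ft_force: [0.2, -1.3, -8.4]
finger_gap: 43.0
```

servo_tool --commands '[[[255, 0, 0, 0, 0, 0, 0], [255, 0, 0, 0, 0, 0, 0], [255, 0, 0, 0, 0, 0, 0]]]'

```text
time: 12.45
tool_pos: [531.8, 127.1, 147.0]
tcp_rot: [95.5, 89.9, -160.5]
ft_force: [0.8, 1.0, -8.5]
finger_gap: 42.7
```

Run:
```python
from h import *
print(cur()[0])
snap('scene','s10');snap('wrist','w10');snap('top','t10');s=r.sense();print(s['ft_force'],s['finger_gap'],s['tool_pos'],s['wrist_torque'])
go([532,128.3,148],194.2)
z=ld('s10'); b=cv2.resize(z['p'][110:270,280:440],None,fx=3.75,fy=3.75,interpolation=cv2.INTER_CUBIC)
cv2.imwrite('pics/s10z.png',b[:,:,::-1])
z=ld('w10');a=cv2.resize(z['p'][150:400,200:440],None,fx=2.4,fy=2.4,interpolation=cv2.INTER_CUBIC);a=np.clip(a.astype(float)*2,0,255).astype(np.uint8);cv2.imwrite('pics/w10z.png',a[:,:,::-1])
```

```text
[531.83638726 127.10464901 147.02487664]
[ 0.23110904  0.34495363 -7.89130553] 42.64678467878613 [532.17542729 127.36141142 147.62402785] [-0.00792958  0.18504507 -0.01456605]
shift cm [-0.04 -0.01  0.1 ] turn [-0.13 -0.   -0.01]
```

View pics/s10z.png

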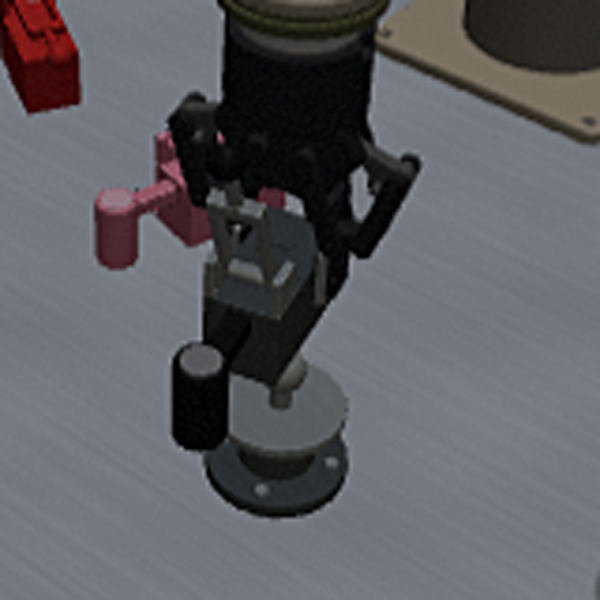

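View pics/w10z.png

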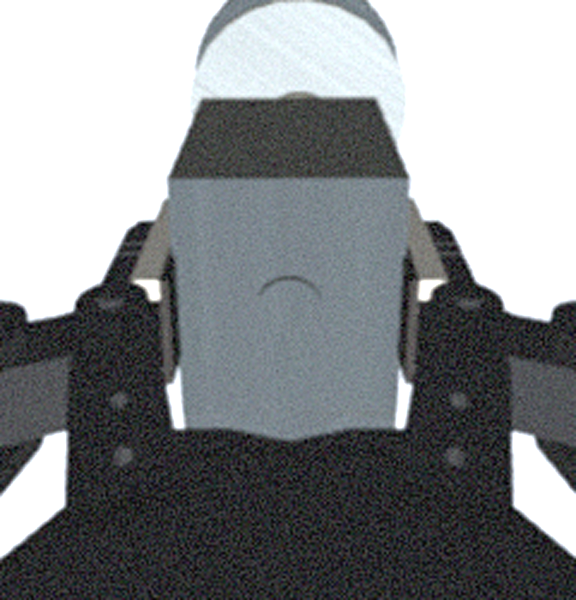

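Run:
```python
from h import *
from front import f
p=np.array([532.0,127.25])
f('w10',[(270.4,224.4),(369.8,224.4)],[(284.2,190.8),(357.5,190.8)],p,178.5)
z=ld('w10'); k2=np.radians(14.2); e=np.array([np.cos(k2),np.sin(k2)]);n=np.array([-e[1],e[0]])
for uv,h in (((324.2,185),56),((323.9,189.5),95)):
    q=plane(z,[uv],h)[0]; print('y of mount rel',(q[:2]-p)@n)
X=pts(z); 
m=(abs(X[...,2]-56)<4); m[:100]=0; m[195:]=0
v,u=np.nonzero(m); print(u.min(),u.max(),v.min(),v.max(),np.median(X[m][:,2]))
# flange rim fit: upper outline per column
q=[]
for c in range(285,365,3):
    vv=np.nonzero(m[:,c])[0]
    if len(vv): q.append(X[vv.min(),c])
q=np.array(q); A=np.c_[2*q[:,:2],np.ones(len(q))]; x=np.linalg.lstsq(A,(q[:,:2]**2).sum(1),rcond=None)[0]; print('flange fit',x[:2],np.sqrt(x[2]+x[:2]@x[:2]))
from scipy.optimize import least_squares
s=least_squares(lambda c:np.hypot(*(q[:,:2]-c).T)-39.7,[531,128],loss='soft_l1'); print(s.x,s.cost); print('rel tcp x,y',(s.x-p)@e,(s.x-p)@n)
# ball in scene/top vs. block
for t in('s10','t10'):
    b=ld(t); cv2.imwrite(f'pics/{t}q.png',cv2.resize(b['p'][150:250,220:330] if t=='t10' else b['p'][150:250,300:400],None,fx=6,fy=6,interpolation=cv2.INTER_CUBIC)[:,:,::-1])
```

```text
top x rel tcp [-26.67 -26.54] y [-22.23  20.64]
bot x rel tcp [-26.69 -26.56] y [-22.34  21.73]
y of mount rel 2.8070963738309844
y of mount rel 2.0000523288832133
279 594 149 194 55.38232193978672
flange fit [530.37686792 129.86542879] 39.43529397486359
[530.66937186 129.94453411] 0.299290955855849
rel tcp x,y -0.6289821402060811 2.9386164735002493
```

View pics/s10q.png

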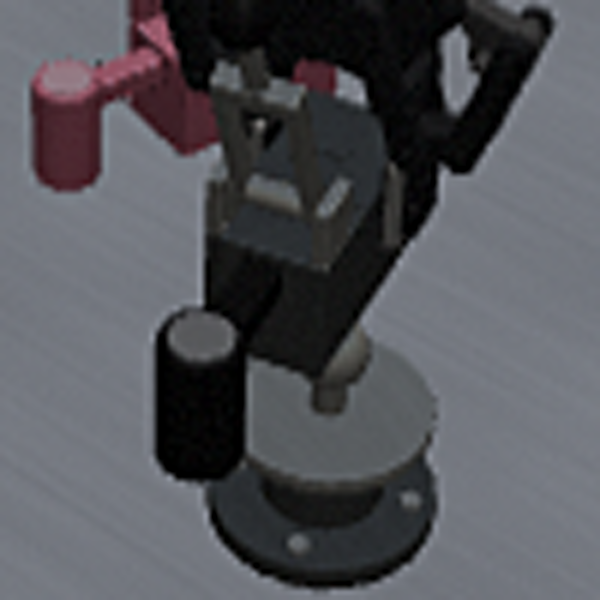

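servo_tool --commands '[[[255, 0, 0, 0.15, 0, 0, 0], [255, 1, 0, 0.31, 0, 0, 0], [255, 1.8, 0, 0.31, 0, 0, 0], [255, 2.5, 0, 0.31, 0, 0, 0], [255, 2.5, 0, 0.31, 0, 0, 0], [255, 2.5, 0, 0.31, 0, 0, 0]]]'

```text
time: 13.2
tool_pos: [530.9, 131.2, 122.2]
tcp_rot: [84.8, 89.9, -171.0]
ft_force: [-0.1, 0.2, -8.0]
finger_gap: 43.1
```

Run:
```python
from h import *
p0=cur()[0];print(p0)
snap('wrist','w11');snap('scene','s11');s=r.sense();print(s['ft_force'],s['tool_pos'])
z=ld('w11');a=cv2.resize(z['p'][100:340,200:440],None,fx=2.4,fy=2.4,interpolation=cv2.INTER_CUBIC);a=np.clip(a.astype(float)*2,0,255).astype(np.uint8);cv2.imwrite('pics/w11z.png',a[:,:,::-1])
X=pts(z); p=cur()[0][:2]; k2=np.radians(14.2); e=np.array([np.cos(k2),np.sin(k2)]);n=np.array([-e[1],e[0]])
m=(abs(X[...,2]-56)<4); m[:100]=0; m[195:]=0
q=[]
for c in range(285,365,3):
    vv=np.nonzero(m[:,c])[0]
    if len(vv): q.append(X[vv.min(),c])
q=np.array(q)
from scipy.optimize import least_squares
s=least_squares(lambda c:np.hypot(*(q[:,:2]-c).T)-39.7,[531,128],loss='soft_l1'); print(s.x,s.cost); print('rel tcp x,y',(s.x-p)@e,(s.x-p)@n)
```

```text
[530.90768531 131.18552288 122.21615056]
[ 0.25672429  0.03588833 -8.75840277] [531.57189231 131.25938086 123.07450587]
[530.60487777 129.83630346] 0.3669043675136967
rel tcp x,y -1.2865591433525052 -1.1423799576570701
```

View pics/w11z.png

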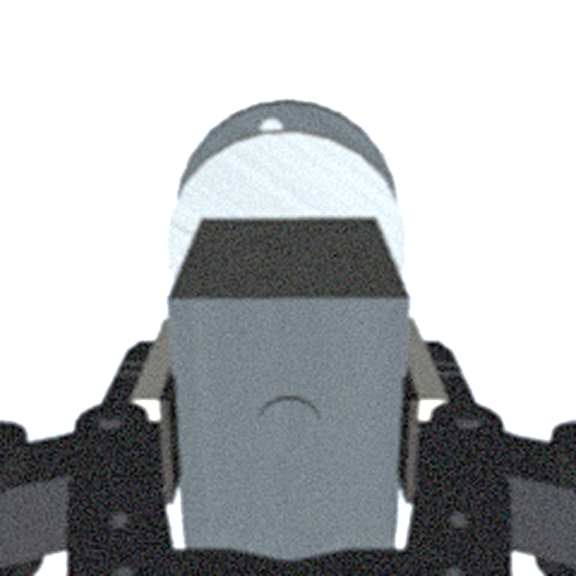

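servo_tool --commands '[[[255, 0.3, 0.04, -0.07, 0, 0, 0], [255, 0.8, 0.04, -0.07, 0, 0, 0], [255, 1.3, 0.04, -0.07, 0, 0, 0], [255, 1.7, 0.04, -0.07, 0, 0, 0], [255, 2.1, 0.04, -0.07, 0, 0, 0], [255, 2.5, 0.04, -0.07, 0, 0, 0], [255, 2.5, 0.04, -0.07, 0, 0, 0], [255, 2.5, 0.04, -0.07, 0, 0, 0]]]'

```text
time: 14.1
tool_pos: [531.0, 130.5, 97.6]
tcp_rot: [85.5, 90.0, -170.4]
ft_force: [0.2, -0.7, -7.6]
finger_gap: 42.7
```

servo_tool --commands '[[[255, 0, 0, 0, 0, 0, 0], [255, 0, 0, 0, 0, 0, 0]]]'

```text
time: 14.3
tool_pos: [531.3, 130.5, 98.1]
tcp_rot: [-95.7, 90.0, 8.4]
ft_force: [0.8, 0.1, -7.3]
finger_gap: 42.9
```

servo_tool --commands '[[[255, 0.4, 0, 0, 0, 0, 0], [255, 0.8, 0, 0, 0, 0, 0], [255, 1.1, 0, 0, 0, 0, 0], [255, 1.4, 0, 0, 0, 0, 0], [255, 1.4, 0, 0, 0, 0, 0], [255, 1.4, 0, 0, 0, 0, 0]]]'

```text
time: 14.9
tool_pos: [531.0, 130.4, 83.6]
tcp_rot: [84.1, 90.0, -171.7]
ft_force: [-0.0, 0.6, -8.1]
finger_gap: 43.0
```

servo_tool --commands '[[[255, 0.1, 0, 0, 0, 0, 0], [255, 0.2, 0, 0, 0, 0, 0], [255, 0.3, 0, 0, 0, 0, 0], [255, 0.3, 0, 0, 0, 0, 0], [255, 0.3, 0, 0, 0, 0, 0]]]'

```text
time: 15.4
tool_pos: [531.3, 130.5, 81.1]
tcp_rot: [-96.3, 90.0, 7.8]
ft_force: [-0.4, -0.5, -5.4]
finger_gap: 42.7
```

Pin contact has started (about 2.5 N). I'll continue in small steps.

servo_tool --commands '[[[255, 0.1, 0, 0, 0, 0, 0], [255, 0.2, 0, 0, 0, 0, 0], [255, 0.3, 0, 0, 0, 0, 0], [255, 0.3, 0, 0, 0, 0, 0], [255, 0.3, 0, 0, 0, 0, 0]]]'

```text
time: 15.9
tool_pos: [531.3, 130.5, 78.1]
tcp_rot: [-95.2, 90.0, 8.9]
ft_force: [-0.8, -0.0, -0.4]
finger_gap: 42.1
```

servo_tool --commands '[[[255, 0.1, 0, 0, 0, 0, 0], [255, 0.2, 0, 0, 0, 0, 0], [255, 0.2, 0, 0, 0, 0, 0], [255, 0.2, 0, 0, 0, 0, 0]]]'

```text
time: 16.3
tool_pos: [531.3, 130.5, 76.0]
tcp_rot: [-93.3, 90.0, 10.9]
ft_force: [-0.8, 0.3, 0.1]
finger_gap: 43.0
```

```bash
cat > pin.py <<'E'
import sys
from h import *
t=sys.argv[1]
snap('wrist','w'+t);snap('scene','s'+t)
F=[r.sense()];print(F[0]['ft_force'],F[0]['tool_pos'],F[0]['wrist_torque'],F[0]['finger_gap'],F[0]['time'])
z=ld('w'+t);a=cv2.resize(z['p'][150:340,200:440],None,fx=2.4,fy=2.4,interpolation=cv2.INTER_CUBIC);a=np.clip(a.astype(float)*2,0,255).astype(np.uint8)
z=ld('s'+t);b=cv2.resize(z['p'][130:260,310:400],None,fx=3.5,fy=3.5,interpolation=cv2.INTER_CUBIC);b=np.clip(b.astype(float)*1.8,0,255).astype(np.uint8)
im=np.zeros((460,800,3),np.uint8); im[:min(456,a.shape[0]),:480]=a[:,:480] ; bb=b[:455,:315]; im[:bb.shape[0],485:485+bb.shape[1]]=bb
cv2.imwrite(f'pics/c{t}.png',im[:,:,::-1])
E
python3 pin.py 12
```

```text
[-0.74479843  0.13924983  0.36552213] [531.26863952 130.46842644  75.91788757] [-0.01430868  0.25534088 -0.04883601] 43.03665111686574 16.4
```

View pics/c12.png

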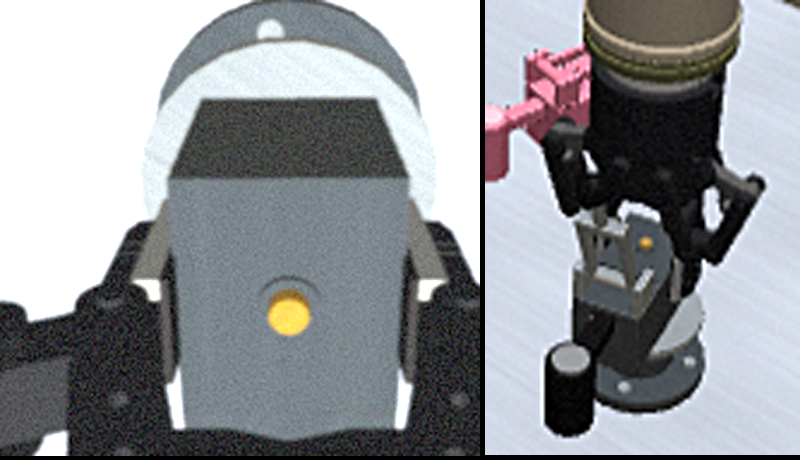

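The brass pin is visible at (290,312) in the crop and rising, and the mount load is about 8 N. I'll press on.

servo_tool --commands '[[[255, 0.1, 0, 0, 0, 0, 0], [255, 0.2, 0, 0, 0, 0, 0], [255, 0.2, 0, 0, 0, 0, 0], [255, 0.2, 0, 0, 0, 0, 0], [255, 0.2, 0, 0, 0, 0, 0]]]'

```text
time: 16.9
tool_pos: [531.3, 130.5, 73.9]
tcp_rot: [-96.3, 90.0, 7.8]
ft_force: [-1.0, 1.0, 2.4]
finger_gap: 42.4
```

servo_tool --commands '[[[255, 0.1, 0, 0, 0, 0, 0], [255, 0.1, 0, 0, 0, 0, 0], [255, 0.1, 0, 0, 0, 0, 0], [255, 0.1, 0, 0, 0, 0, 0]]]'

```text
time: 17.3
tool_pos: [531.2, 130.4, 72.9]
tcp_rot: [-98.8, 90.0, 5.3]
ft_force: [-1.1, 0.6, 3.7]
finger_gap: 43.0
```

```bash
python3 pin.py 13
```

```text
[0.07636176 0.4429206  2.91912793] [531.21423429 130.45346525  72.87180369] [-0.08212084  0.13864415 -0.00283701] 42.947908349122564 17.4
```

View pics/c13.png

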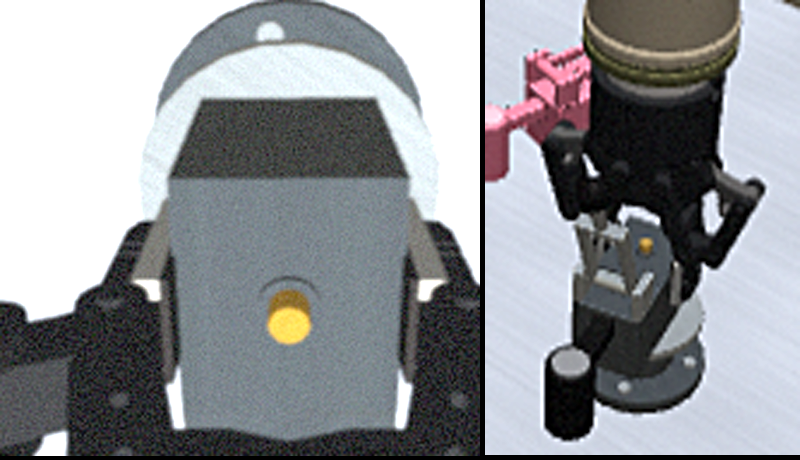

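servo_tool --commands '[[[255, 0.1, 0, 0, 0, 0, 0], [255, 0.1, 0, 0, 0, 0, 0], [255, 0.1, 0, 0, 0, 0, 0], [255, 0.1, 0, 0, 0, 0, 0]]]'

```text
time: 17.8
tool_pos: [531.3, 130.5, 72.2]
tcp_rot: [-92.8, 90.0, 11.3]
ft_force: [-1.5, -0.8, 5.9]
finger_gap: 42.9
```

servo_tool --commands '[[[255, 0.05, 0, 0, 0, 0, 0], [255, 0.05, 0, 0, 0, 0, 0], [255, 0.05, 0, 0, 0, 0, 0], [255, 0.05, 0, 0, 0, 0, 0]]]'

```text
time: 18.2
tool_pos: [531.4, 130.5, 71.9]
tcp_rot: [-94.1, 90.0, 10.0]
ft_force: [-1.8, -0.7, 7.3]
finger_gap: 42.7
```

```bash
python3 pin.py 14
```

```text
[-1.82516412 -1.32548434  7.80668553] [531.396989   130.48585837  71.90197301] [-0.1351813   0.42534231  0.00969461] 42.58454629547576 18.3
```

View pics/c14.png

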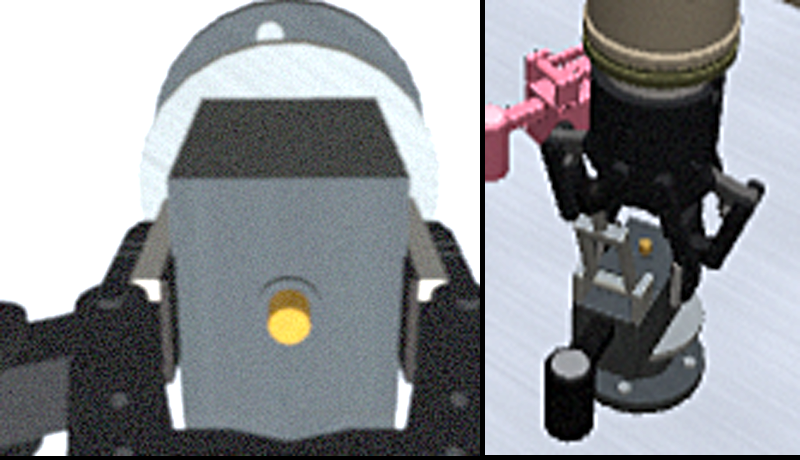

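Run:
```python
from h import *
for t in ('w12','w13','w14'):
    z=ld(t); P=np.array(z['pose']); im=z['p'].astype(int)
    m=(im[...,0]-im[...,2]>60)&(im[...,0]>125); m[:240]=0; v,u=np.nonzero(m); print(t,u.mean(),v.mean(),len(u),v.max(), v.min(),u.min(),u.max())
    fx,fy,cx,cy=z['K']; K=np.array([[fx,0,cx],[0,fy,cy],[0,0,1]])
    tz={'w12':75.95,'w13':72.87,'w14':71.9}[t]; zt=tz-19+50
    fr=plane(z,[(320.2,224.5)],zt)[0]; k2=np.radians(14.2); e=np.array([np.cos(k2),np.sin(k2),0])
    ax=fr+26*e
    for h in (4,5,6,7,8,9):
        q=ax+[0,0,h]; c=P[:3,:3].T@(q-P[:3,3]); px=cv2.projectPoints(c.reshape(1,1,3),np.zeros(3),np.zeros(3),K,z['dist'])[0].ravel(); print(h,px.round(1),end=' ')
    print()
```

```text
w12 319.9447852760736 281.76687116564415 163 288 276 313 327
4 [320.3 281.7] 5 [320.3 283. ] 6 [320.3 284.4] 7 [320.3 285.8] 8 [320.3 287.2] 9 [320.3 288.7] 
w13 319.98265895953756 285.22543352601156 173 292 279 312 328
4 [320.3 281.7] 5 [320.3 283. ] 6 [320.3 284.4] 7 [320.3 285.8] 8 [320.3 287.2] 9 [320.3 288.7] 
w14 320.02890173410407 285.3815028901734 173 292 279 312 328
4 [320.3 281.7] 5 [320.3 283. ] 6 [320.3 284.4] 7 [320.3 285.8] 8 [320.3 287.2] 9 [320.3 288.7]
```

The pin has stopped rising (285.2 to 285.4 px) while the force climbs, so the coupler is on the flange at a load of about 16 N. I'll press slightly more and hold.

servo_tool --commands '[[[255, 0.05, 0, 0, 0, 0, 0], [255, 0.05, 0, 0, 0, 0, 0], [255, 0.05, 0, 0, 0, 0, 0], [255, 0.05, 0, 0, 0, 0, 0]]]'

```text
time: 18.7
tool_pos: [531.4, 130.5, 71.6]
tcp_rot: [-96.2, 90.0, 8.0]
ft_force: [-2.9, -1.5, 9.4]
finger_gap: 43.1
```

```bash
python3 pin.py 15;python3 - <<'E'
from h import *
z=ld('w15');im=z['p'].astype(int)
m=(im[...,0]-im[...,2]>60)&(im[...,0]>125); m[:240]=0; v,u=np.nonzero(m); print(u.mean(),v.mean(),len(u),v.max(), v.min())
E
```

```text
[-2.78529103 -0.40230133  9.57094371] [531.37566766 130.49438017  71.54089926] [-0.09139778  0.57574032 -0.03251233] 42.59489155753682 18.8
320.0177514792899 285.4260355029586 169 292 279
```

servo_tool --commands '[[[255, 0.05, 0, 0, 0, 0, 0], [255, 0.05, 0, 0, 0, 0, 0], [255, 0.05, 0, 0, 0, 0, 0], [255, 0.05, 0, 0, 0, 0, 0]]]'

```text
time: 19.2
tool_pos: [531.5, 130.5, 71.3]
tcp_rot: [-97.7, 89.9, 6.4]
ft_force: [-3.6, 0.1, 11.1]
finger_gap: 42.3
```

```bash
python3 pin.py 16;python3 - <<'E'
from h import *
z=ld('w16');im=z['p'].astype(int)
m=(im[...,0]-im[...,2]>60)&(im[...,0]>125); m[:240]=0; v,u=np.nonzero(m); print(u.mean(),v.mean(),len(u),v.max(), v.min())
E
```

```text
[-3.4577375  -0.67493635 11.26792422] [531.48520963 130.50149716  71.30733749] [-0.12426174  0.71381044  0.00130323] 42.58868926830723 19.3
320.0919540229885 285.3448275862069 174 292 279
```

View pics/c16.png

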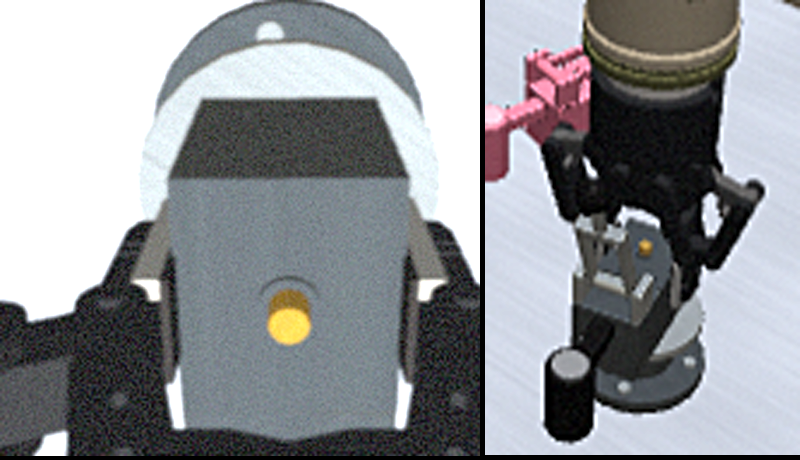

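The pin is unchanged at (290,325) in the crop, but the pitching moment is rising, so the front edge is probably bearing first. I'll relieve it with a small pitch about the jaw axis.

servo_tool --commands '[[[255, 0, 0, 0, 0, 0, 0.3], [255, 0, 0, 0, 0, 0, 0.6], [255, 0, 0, 0, 0, 0, 0.6], [255, 0, 0, 0, 0, 0, 0.6]]]'

```text
time: 19.7
tool_pos: [531.6, 130.5, 71.4]
tcp_rot: [90.7, 89.5, -165.2]
ft_force: [-3.5, -0.7, 11.9]
finger_gap: 42.6
```

```bash
python3 pin.py 17;python3 - <<'E'
from h import *
z=ld('w17');im=z['p'].astype(int)
m=(im[...,0]-im[...,2]>60)&(im[...,0]>125); m[:240]=0; v,u=np.nonzero(m); print(u.mean(),v.mean(),len(u),v.max(), v.min())
E
```

```text
[-3.29096855 -0.99003137 12.08358103] [531.66299486 130.55199249  71.41311022] [-0.11704023  0.41782229 -0.05899882] 42.99959259384208 19.8
319.9375 285.3068181818182 176 292 279
```

servo_tool --commands '[[[200, 0, 0, 0, 0, 0, 0.6], [100, 0, 0, 0, 0, 0, 0.6], [0, 0, 0, 0, 0, 0, 0], [0, 0, 0, 0, 0, 0, 0], [0, 0, 0, 0, 0, 0, 0], [0, 0, 0, 0, 0, 0, 0]]]' --force 40

```text
time: 20.4
tool_pos: [530.8, 130.4, 69.9]
tcp_rot: [89.6, 89.4, -166.2]
ft_force: [0.8, -0.1, 0.6]
finger_gap: 85.8
```

```bash
python3 pin.py 18;python3 - <<'E'
from h import *
z=ld('w18');im=z['p'].astype(int)
m=(im[...,0]-im[...,2]>60)&(im[...,0]>125); m[:240]=0; v,u=np.nonzero(m); print(u.mean(),v.mean(),len(u),v.max(), v.min())
E
```

```text
[ 0.61783486 -0.26275353  0.64838505] [530.94572433 130.42366446  70.10181464] [-0.04468898 -0.01809109  0.012572  ] 85.37225864466707 20.5
202.59548872180451 355.42556390977444 665 395 286
```

View pics/c18.png

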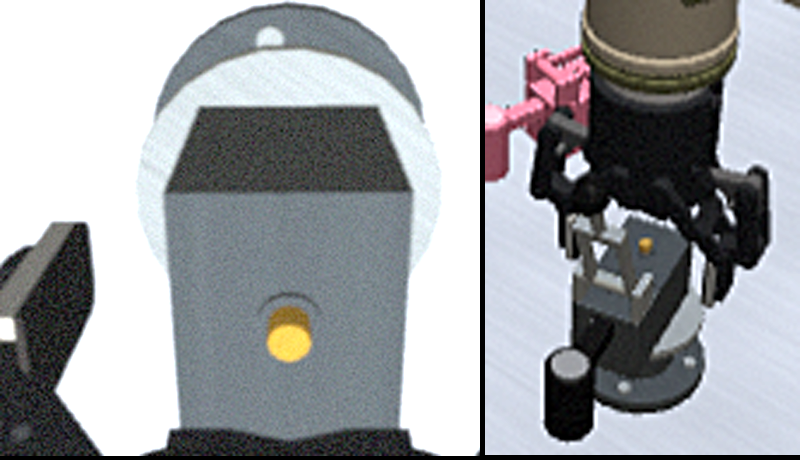

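Released: the pin still stands up at (290,340), and the coupler is seated. I'll rise clear and move behind the handle.

servo_tool --commands '[[[0, -2, 0, 0, 0, 0, 0], [0, -6, 0, 0, 0, 0, 0], [0, -10, 0, 0, 0, 0, 0], [0, -14, 0, 0, 0, 0, 0], [255, -19, 0, 0, 0, 0, 0], [255, -19, 0, 0, 0, 0, 0], [255, -19, 0, 0, 0, 0, 0], [255, -19, 0, 0, 0, 0, 0]]]'

```text
time: 21.3
tool_pos: [532.4, 130.8, 258.9]
tcp_rot: [89.4, 89.3, -166.4]
ft_force: [0.3, 0.3, -0.7]
finger_gap: 28.1
```

Run:
```python
from h import *
snap('scene','s19');snap('wrist','w19');snap('top','t19');print(r.sense()['tool_pos'],r.sense()['ft_force'],r.sense()['time'])
k2=np.radians(14.2); e=np.array([np.cos(k2),np.sin(k2),0]); o=np.array([530.6,129.9,0])
go(o+e*120+[0,0,262],194.2)
z=ld('s19');b=cv2.resize(z['p'][110:260,280:430],None,fx=4,fy=4,interpolation=cv2.INTER_CUBIC);cv2.imwrite('pics/s19z.png',np.clip(b*1.5,0,255)[:,:,::-1])
```

```text
[532.07465691 130.76965718 258.24592502] [-0.18291469 -0.45338425  0.25194299] 21.45
shift cm [ -0.54 -11.83  -0.04] turn [-0.05  0.02 -0.79][ WARN:0@3.557] global loadsave.cpp:1063 imwrite_ Unsupported depth image for selected encoder is fallbacked to CV_8U.
```

View pics/s19z.png

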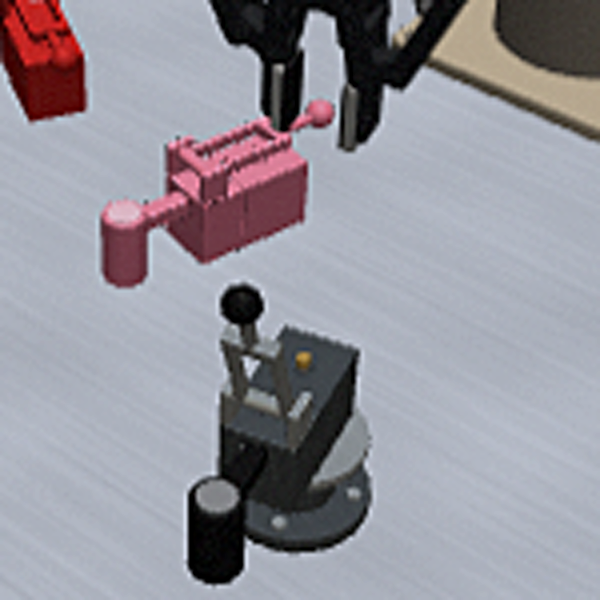

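View pics/w19.png

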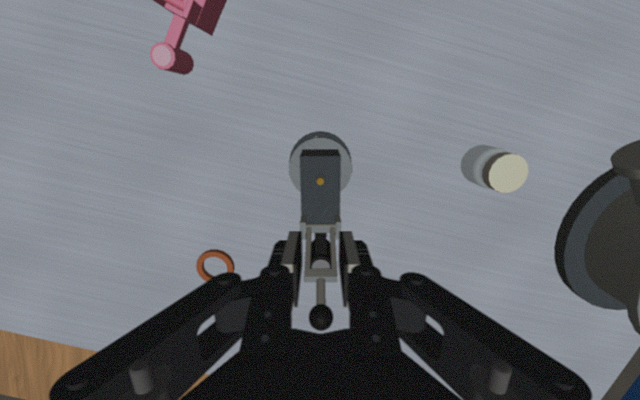

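The scene crop shows the coupler seated, with the pin up at (303,358) and the knob at (242,303). In the wrist view the knob is at (320,316).

Run:
```python
from h import *
w,t,s=ld('w19'),ld('t19'),ld('s19')
X=pts(s); m=cen(s,(333,350,178,196),lambda im:im.max(2)<55); print(m)
kp=X[int(m[0][1]),int(m[0][0])]; print('scene depth pt',kp)
W=pts(w); print('wrist knob pt',W[316,320],'wrist ray at 215',plane(w,[(320.5,316)],215))
print(tri([(s,m[0]),(w,(320.5,316))]))
B=W[150:222,295:345].reshape(-1,3); B=B[(B[:,2]>98)&(B[:,2]<111)]; print('top z',np.median(B[:,2]),cv2.minAreaRect(B[:,:2].astype(np.float32)))
A=np.c_[B[:,:2],np.ones(len(B))];k=np.linalg.lstsq(A,B[:,2],rcond=None)[0];print('slope',k[:2])
k2=np.radians(14.2); e=np.array([np.cos(k2),np.sin(k2)]);n=np.array([-e[1],e[0]])
print('front centre origin',e*(np.percentile(B[:,:2]@e,.5)+26)+n*np.percentile(B[:,:2]@n,[.5,99.5]).mean())
```

```text
(array([340.41176471, 187.09803922]), array([  2,   3,  11,  15, 102], dtype=int32))
scene depth pt [621.36638344 155.81981611 220.66606413]
wrist knob pt [608.37724849 149.20134331 222.69331014] wrist ray at 215 [[614.60895201 151.19070014 215.        ]]
(array([615.18459911, 151.62715126, 214.07838655]), [np.float64(0.29), np.float64(0.29)])
top z 104.4819282764305 ((542.7936401367188, 133.29222106933594), (75.89736938476562, 44.00800323486328), 14.563959121704102)
slope [-0.01122506 -0.00322916]
front centre origin [531.33957281 130.35914874]
```

Run:
```python
from h import *
k2=np.radians(14.2); e=np.array([np.cos(k2),np.sin(k2),0]); o=np.array([531.0,130.2,0])
go(o+e*118+[0,0,258],194.2);go(o+e*118+[0,0,209],194.2)
f=lambda a:(50-102*np.cos(a)+21,120.4+102*np.sin(a)-6)
for a in (1.94,1.8,1.7,1.6,1.5,1.4,1.3,1.2,1.1,1.0):
    x,z=f(a); z+= 6*max(0,(1.5-a)/.5); print(a,'from(118,209): tool x',round((209-z)/10,2),'tool y',round((118-x)/10,2))
```

```text
shift cm [ -0.14 -11.68  -0.02] turn [-0.05  0.02 -0.79]
shift cm [  4.76 -11.75  -0.02] turn [-0.05  0.02 -0.79]
1.94 from(118,209): tool x -0.05 tool y 1.02
1.8 from(118,209): tool x -0.47 tool y 2.38
1.7 from(118,209): tool x -0.65 tool y 3.39
1.6 from(118,209): tool x -0.74 tool y 4.4
1.5 from(118,209): tool x -0.71 tool y 5.42
1.4 from(118,209): tool x -0.71 tool y 6.43
1.3 from(118,209): tool x -0.61 tool y 7.43
1.2 from(118,209): tool x -0.41 tool y 8.4
1.1 from(118,209): tool x -0.11 tool y 9.33
1.0 from(118,209): tool x 0.28 tool y 10.21
```

servo_tool --commands '[[[255, -0.2, -4, 0, 0, 0, -0.8], [255, -0.2, -8, 0, 0, 0, -0.8], [255, -0.2, -11.7, 0, 0, 0, -0.8], [255, -0.2, -11.7, 0, 0, 0, -0.8], [255, 1.5, -11.7, 0, 0, 0, -0.8], [255, 3.5, -11.7, 0, 0, 0, -0.8], [255, 4.8, -11.7, 0, 0, 0, -0.8], [255, 4.8, -11.7, 0, 0, 0, -0.8]]]'

```text
time: 22.25
tool_pos: [643.5, 158.9, 207.6]
tcp_rot: [76.8, 89.9, -179.0]
ft_force: [0.2, 0.1, -0.5]
finger_gap: 0.2
```

Run:
```python
from h import *
snap('scene','s20');snap('wrist','w20');print(r.sense()['tool_pos'],r.sense()['ft_force'],r.sense()['finger_gap'])
z=ld('s20');b=cv2.resize(z['p'][110:260,280:430],None,fx=4,fy=4,interpolation=cv2.INTER_CUBIC);cv2.imwrite('pics/s20z.png',np.clip(b*1.5,0,255).astype(np.uint8)[:,:,::-1])
k2=np.radians(14.2); e=np.array([np.cos(k2),np.sin(k2),0]); o=np.array([531.0,130.2,0]);p=cur()[0]-o
print('x',p@e,'y',p@[-e[1],e[0],0])
```

```text
[645.29340801 159.27329612 211.16305763] [-0.48238368 -0.5590205   1.08183308] 0.16388465967914279
x 117.9331071906847 y 0.14795458515829307
```

View pics/w20.png

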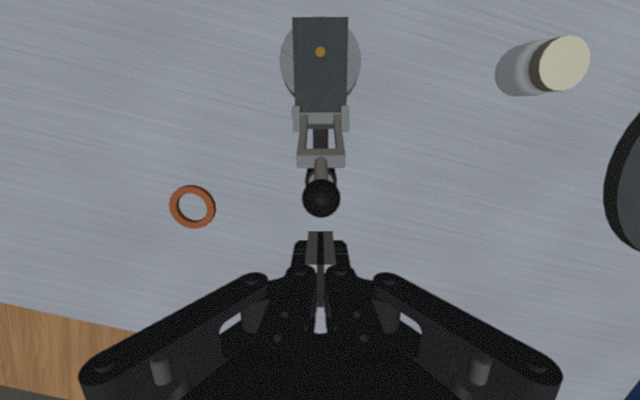

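The shut fingers are just behind the knob at (320,198). I'll push the handle forward over the top.

servo_tool --commands '[[[255, -0.05, 1.0, 0, 0, 0, 0], [255, -0.3, 1.8, 0, 0, 0, 0], [255, -0.5, 2.6, 0, 0, 0, 0], [255, -0.65, 3.4, 0, 0, 0, 0], [255, -0.74, 4.4, 0, 0, 0, 0], [255, -0.71, 5.4, 0, 0, 0, 0], [255, -0.71, 6.4, 0, 0, 0, 0], [255, -0.61, 7.4, 0, 0, 0, 0]]]'

```text
time: 23.15
tool_pos: [573.2, 141.1, 216.8]
tcp_rot: [-89.6, 89.8, 14.5]
ft_force: [1.1, 0.1, 0.5]
finger_gap: -0.0
```

servo_tool --commands '[[[255, 0.2, 1.0, 0, 0, 0, 0], [255, 0.5, 1.9, 0, 0, 0, 0], [255, 0.9, 2.8, 0, 0, 0, 0], [255, 0.9, 2.8, 0, 0, 0, 0], [255, 0.9, 2.8, 0, 0, 0, 0]]]'

```text
time: 23.65
tool_pos: [546.7, 134.4, 207.6]
tcp_rot: [-88.8, 89.8, 15.4]
ft_force: [0.0, -0.4, 0.5]
finger_gap: -0.1
```

```bash
cat > look.py <<'E'
import sys
from h import *
t=sys.argv[1]
snap('scene','s'+t);snap('wrist','w'+t);s=r.sense();print(s['tool_pos'],s['ft_force'],s['finger_gap'],s['time'])
z=ld('s'+t);b=cv2.resize(z['p'][110:260,280:430],None,fx=3,fy=3,interpolation=cv2.INTER_CUBIC);b=np.clip(b*1.5,0,255).astype(np.uint8)
w=cv2.resize(ld('w'+t)['p'][:,145:495],None,fx=1,fy=1)
im=np.zeros((450,800,3),np.uint8);im[:,:450]=b;im[:400,450:800]=w
cv2.imwrite(f'pics/l{t}.png',im[:,:,::-1])
k2=np.radians(14.2); e=np.array([np.cos(k2),np.sin(k2),0]); o=np.array([531.0,130.2,0]);p=cur()[0]-o
print('x',p@e,'y',p@[-e[1],e[0],0])
E
python3 look.py 21
```

```text
[547.16430569 134.47833216 207.84075824] [ 0.31629569 -0.15153313  0.43262614] 0.24427637687360867 23.75
x 16.719917462817683 y 0.18238564296413765
```

View pics/l21.png

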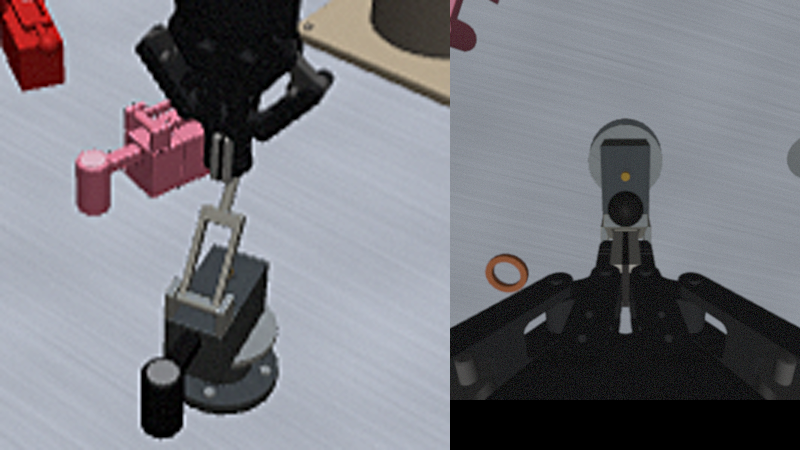

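The handle is at about 1 rad, with the knob at (625,208) in the wrist half. Now I'll go above it and press down along the arc.

servo_tool --commands '[[[255, -4, 0, 0, 0, 0, 0], [255, -4, 2.4, 0, 0, 0, 0], [255, -4, 2.4, 0, 0, 0, 0], [255, -1.5, 2.4, 0, 0, 0, 0], [255, -0.6, 2.6, 0, 0, 0, 0], [255, 0, 3.2, 0, 0, 0, 0], [255, 0.7, 3.9, 0, 0, 0, 0], [255, 0.7, 3.9, 0, 0, 0, 0]]]'

```text
time: 24.55
tool_pos: [507.8, 124.6, 199.8]
tcp_rot: [-62.9, 90.0, 41.3]
ft_force: [-2.8, -1.1, 3.4]
finger_gap: -0.2
```

```bash
python3 look.py 22
```

```text
[509.03931442 124.89228168 200.46241413] [-0.54213198 -1.0709375  -0.00185605] -0.11902255778402987 24.65
x -22.591707019204932 y 0.2415755264744604
```

View pics/l22.png

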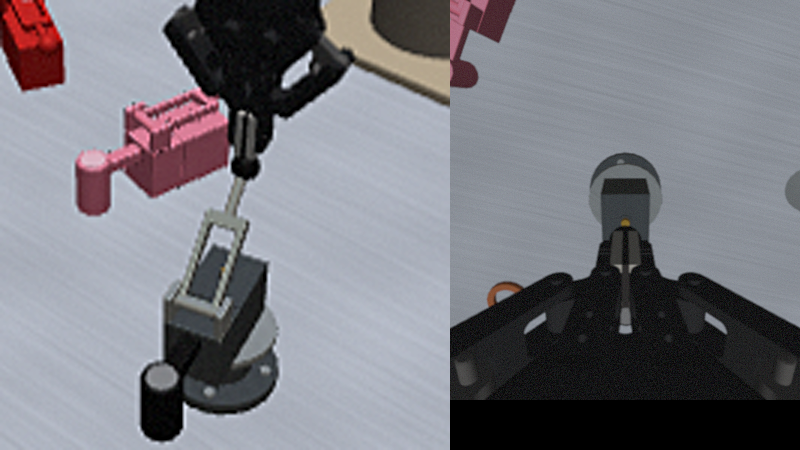

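servo_tool --commands '[[[255, 0.6, 0.6, 0, 0, 0, 0], [255, 1.25, 1.15, 0, 0, 0, 0], [255, 2.1, 1.7, 0, 0, 0, 0], [255, 3.05, 2.15, 0, 0, 0, 0], [255, 4.0, 2.5, 0, 0, 0, 0], [255, 4.5, 2.65, 0, 0, 0, 0], [255, 5.0, 2.75, 0, 0, 0, 0], [255, 5.0, 2.75, 0, 0, 0, 0]]]'

```text
time: 25.45
tool_pos: [482.3, 118.2, 149.6]
tcp_rot: [-86.2, 89.9, 18.0]
ft_force: [0.3, -0.0, 0.8]
finger_gap: 0.1
```

```bash
python3 look.py 23
```

```text
[483.00123211 118.30140107 150.60055411] [ 0.97208182 -0.19200665 -0.15746238] -0.14458018040340379 25.55
x -49.450996527041866 y 0.23941086814449897
```

View pics/l23.png

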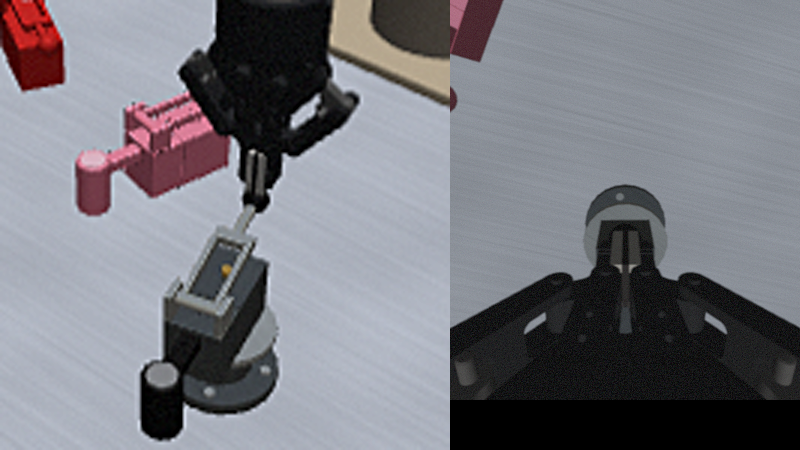

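servo_tool --commands '[[[255, 0.5, 0.07, 0, 0, 0, 0], [255, 1.0, 0.15, 0, 0, 0, 0], [255, 1.4, 0.2, 0, 0, 0, 0], [255, 1.4, 0.2, 0, 0, 0, 0], [255, 1.4, 0.2, 0, 0, 0, 0]]]'

```text
time: 26.05
tool_pos: [480.7, 117.8, 136.3]
tcp_rot: [-88.0, 89.8, 16.2]
ft_force: [-0.4, -1.0, 0.5]
finger_gap: -0.1
```

servo_tool --commands '[[[255, 0.1, 0, 0, 0, 0, 0], [255, 0.2, 0, 0, 0, 0, 0], [255, 0.3, 0, 0, 0, 0, 0], [255, 0.3, 0, 0, 0, 0, 0], [255, 0.3, 0, 0, 0, 0, 0]]]'

```text
time: 26.55
tool_pos: [480.9, 117.8, 133.5]
tcp_rot: [-89.6, 89.8, 14.6]
ft_force: [-0.3, 0.3, 0.2]
finger_gap: 0.1
```

```bash
python3 look.py 24
```

```text
[480.90258874 117.79902147 133.53021948] [ 0.21099971  0.44335021 -0.05386974] 0.1405042701926994 26.65
x -51.60875400889805 y 0.26719402536633624
```

View pics/l24.png

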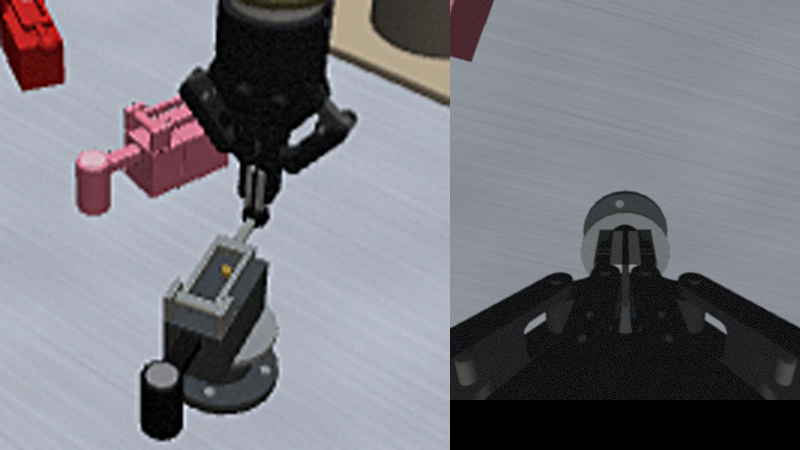

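servo_tool --commands '[[[255, 0.1, 0, 0, 0, 0, 0], [255, 0.2, 0, 0, 0, 0, 0], [255, 0.2, 0, 0, 0, 0, 0], [255, 0.2, 0, 0, 0, 0, 0]]]'

```text
time: 27.05
tool_pos: [481.0, 117.8, 131.9]
tcp_rot: [-91.2, 89.8, 12.9]
ft_force: [-3.2, -0.3, 4.9]
finger_gap: -0.2
```

servo_tool --commands '[[[255, 0.1, 0, 0, 0, 0, 0], [255, 0.2, 0, 0, 0, 0, 0], [255, 0.2, 0, 0, 0, 0, 0], [255, 0.2, 0, 0, 0, 0, 0]]]'

```text
time: 27.45
tool_pos: [480.7, 117.7, 130.1]
tcp_rot: [-92.8, 89.8, 11.3]
ft_force: [-5.3, -1.1, 7.3]
finger_gap: 0.0
```

servo_tool --commands '[[[255, 0.1, 0, 0, 0, 0, 0], [255, 0.1, 0, 0, 0, 0, 0], [255, 0.1, 0, 0, 0, 0, 0], [255, 0.1, 0, 0, 0, 0, 0]]]'

```text
time: 27.85
tool_pos: [480.6, 117.7, 129.3]
tcp_rot: [-93.2, 89.8, 10.9]
ft_force: [-6.6, -1.5, 10.8]
finger_gap: 0.1
```

```bash
python3 look.py 25
```

```text
[480.61016384 117.65750998 129.28367481] [-6.39295925 -1.98123254 10.46903712] -0.23455343037984297 27.95
x -51.92695778486778 y 0.20174035328301335
```

View pics/l25.png

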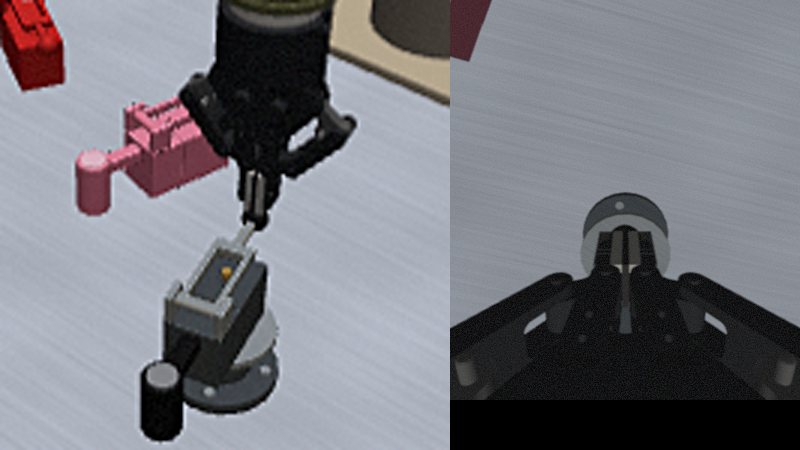

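The force rose steeply to about 10 N, which looks like the end stop. I'll back off and check the handle.

servo_tool --commands '[[[255, -0.5, 0, 0, 0, 0, 0], [255, -2, 0, 0, 0, 0, 0], [255, -6, 0, 0, 0, 0, 0], [255, -10, 0, 0, 0, 0, 0], [255, -12, -3, 0, 0, 0, 0], [255, -12, -7, 0, 0, 0, 0], [255, -12, -7, 0, 0, 0, 0], [255, -12, -7, 0, 0, 0, 0]]]'

```text
time: 28.75
tool_pos: [548.6, 134.9, 248.4]
tcp_rot: [-85.2, 89.9, 18.9]
ft_force: [0.0, -0.2, 0.4]
finger_gap: 0.1
```

```bash
python3 look.py 26
python3 - <<'E'
from h import *
snap('top','t26')
w,s=ld('w26'),ld('s26')
W=pts(w); m=W[...,2]>60
cv2.imwrite('pics/w26q.png',np.clip(cv2.resize(w['p'][60:260,220:420],None,fx=3,fy=3,interpolation=cv2.INTER_CUBIC).astype(float)*1.6,0,255).astype(np.uint8)[:,:,::-1])
E
```

```text
[547.85974994 134.71885894 249.02203543] [ 0.45407994 -0.04915285  0.72061613] -0.11214490492853081 28.85
x 17.45311565468652 y 0.2449655979895628
```

View pics/l26.png

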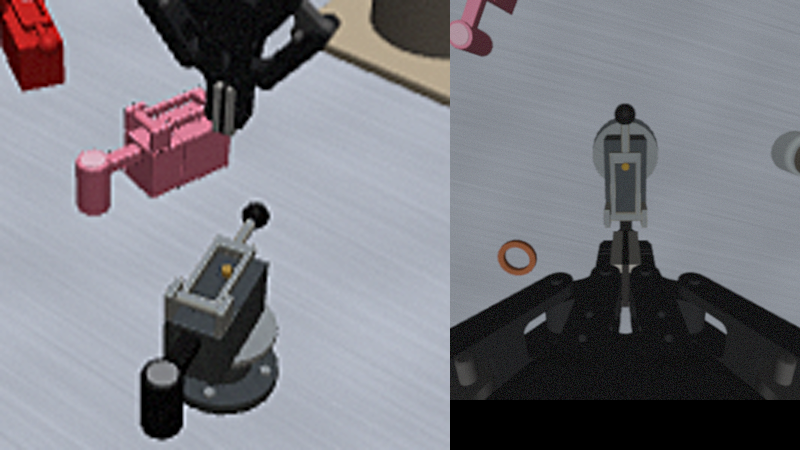

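View pics/w26q.png

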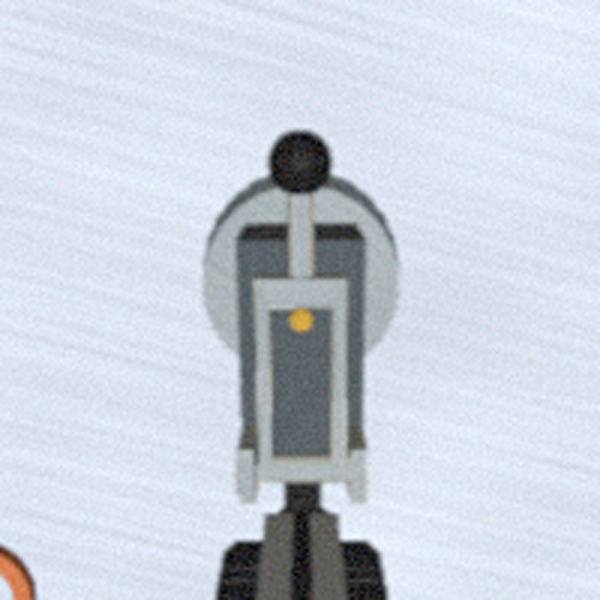

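The handle lies forward over the block, with the knob at (256,215) in the scene half and the pin still up at (227,269). Next I'll measure the handle angle and the seating.

```bash
cat > ang.py <<'E'
import sys
from h import *
t=sys.argv[1]
w,s=ld('w'+t),ld('s'+t); W=pts(w)
k2=np.radians(14.2); e=np.array([np.cos(k2),np.sin(k2)]);n=np.array([-e[1],e[0]]); o=np.array([531,130.2])
def loc(P): return np.c_[(P[:,:2]-o)@e,(P[:,:2]-o)@n,P[:,2]]
L=loc(W[90:235,280:365].reshape(-1,3)); L=L[~np.isnan(L[:,0])]
b=L[(abs(L[:,1])>16)&(abs(L[:,1])<20)&(L[:,0]>-22)&(L[:,0]<35)&(L[:,2]>95)&(L[:,2]<112)]
y=L[(abs(abs(L[:,1])-12.5)<2)&(L[:,0]>-10)&(L[:,0]<36)&(L[:,2]>112)&(L[:,2]<150)]
st=L[(abs(L[:,1])<2.5)&(L[:,0]<-22)&(L[:,0]>-40)&(L[:,2]>110)]
for nm,q in(('block',b),('yoke',y),('stem',st)):
    print(nm,len(q),np.median(q[:,2]),'slope x',np.polyfit(q[:,0],q[:,2],1) if len(q)>20 else None)
mw=cen(w,(305,335,98,125),lambda im:im.max(2)<70); ms=cen(s,(355,374,172,192),lambda im:im.max(2)<50); print(mw,ms)
p,er=tri([(w,mw[0]),(s,ms[0])]); print('knob',p,er,loc(p[None]))
fr=L[(L[:,2]>100)&(L[:,2]<109)&(abs(L[:,1])>17)]; print('block front x',np.percentile(fr[:,0],2),'y',np.percentile(fr[:,1],[2,98]))
im=w['p'].astype(int); m=(im[...,0]-im[...,2]>60)&(im[...,0]>110);m[:130]=0;m[190:]=0; v,u=np.nonzero(m);print('pin px',u.mean(),v.mean(), 'W',loc(np.nanmedian(W[m],0)[None]))
f=W[(abs(W[...,2]-54.5)<4)]; f=f[np.hypot(*(f[:,:2]-[530.6,129.9]).T)<55]; print('flange z',np.median(f[:,2]),len(f))
E
python3 ang.py 26
```

```text
block 407 104.55623044801382 slope x [-2.00106398e-02  1.04720128e+02]
yoke 361 124.96587118589139 slope x [-2.26080366e-02  1.25239812e+02]
stem 119 124.93258820056587 slope x [-7.79969444e-03  1.24735893e+02]
(array([319.53562005, 114.79419525]), array([  0,   6,  30,  21, 379], dtype=int32)) (array([365.08, 181.08]), array([ 6,  6,  9,  8, 50], dtype=int32))
knob [483.04169964 117.35529376 125.32141767] [np.float64(0.12), np.float64(0.12)] [[-49.64385259  -0.68771545 125.32141767]]
block front x -24.310912118687114 y [-21.75885797  21.84160808]
pin px 319.9166666666667 166.36111111111111 W [[  1.35189082  -0.63489622 111.64159461]]
flange z 54.0184659769659 1149
```

```bash
cat > tilt.py <<'E'
import sys
from h import *
w=ld('w'+sys.argv[1]); W=pts(w)
k2=np.radians(14.2); e=np.array([np.cos(k2),np.sin(k2)]);n=np.array([-e[1],e[0]]); o=np.array([531,130.2])
P=W[90:235,200:450].reshape(-1,3);P=P[~np.isnan(P[:,0])]; L=np.c_[(P[:,:2]-o)@e,(P[:,:2]-o)@n,P[:,2]]
def fit(q): A=np.c_[q[:,:2],np.ones(len(q))]; return np.linalg.lstsq(A,q[:,2],rcond=None)[0].round(4),len(q)
print('bench',fit(L[(abs(L[:,2])<5)]))
print('flange',fit(L[(abs(L[:,2]-54.5)<4)&(np.hypot(L[:,0],L[:,1])<42)]))
print('block',fit(L[(abs(L[:,1])>16)&(abs(L[:,1])<20)&(L[:,0]>-22)&(L[:,0]<35)&(L[:,2]>98)&(L[:,2]<110)]))
im=w['p'].astype(int); m=(im[...,0]-im[...,2]>70)&(im[...,0]>130);m[:130]=0;m[190:]=0; q=W[m];print('pin z',np.sort(q[:,2]).round(1))
# block top around the pin inside the yoke
b=L[(abs(L[:,1])<7)&(L[:,0]>8)&(L[:,0]<30)&(L[:,2]<112)&(L[:,2]>98)];print('block near pin',np.median(b[:,2]),len(b))
E
python3 tilt.py 26
```

```text
bench (array([ 0.0008,  0.0007, -0.0931]), 30364)
flange (array([-1.80000e-03,  4.00000e-04,  5.40378e+01]), 1149)
block (array([-2.000000e-02,  1.800000e-03,  1.047201e+02]), 407)
pin z [110.4 110.6 111.5 111.5 111.8 111.8 112.1 112.1 112.2 112.3 112.6]
block near pin 104.37611782934613 273
```

servo_tool --commands '[[[255, -3, 0, 0, 0, 0, 0], [255, -3, 0, 0, 0, 0, 0], [255, -3, 0, 0, 0, 0, 0], [255, -3, 0, 0, 0, 0, 0], [255, -3, 0, 0, 0, 0, 0], [255, -3, 0, 0, 0, 0, 0], [255, -3, 0, 0, 0, 0, 0], [255, -3, 0, 0, 0, 0, 0]]]'

```text
time: 29.7
tool_pos: [548.2, 134.8, 278.4]
tcp_rot: [-89.1, 89.8, 15.1]
ft_force: [-0.2, -0.3, 0.2]
finger_gap: -0.0
```

```bash
python3 look.py 27; python3 tilt.py 27; python3 ang.py 27|head -3
```

```text
[548.22836016 134.76988791 278.56720765] [ 0.13198966  1.22161347 -0.94464033] -0.12804112544846596 29.8
x 17.822980898446037 y 0.20401259445323416
bench (array([ 0.0008,  0.0007, -0.1023]), 31048)
flange (array([2.10000e-03, 2.90000e-03, 5.39807e+01]), 987)
block (array([-2.200000e-02, -3.000000e-03,  1.047937e+02]), 340)
pin z [110.7 111.8 111.8 111.9 111.9 112.  112.1 112.1 112.3 113. ]
block near pin 104.2881932575986 214
block 340 104.6795338589423 slope x [-2.19937372e-02  1.04795114e+02]
yoke 279 125.08037319565096 slope x [-2.95508167e-02  1.25379151e+02]
stem 77 124.94106874279589 slope x [-1.95412357e-02  1.24415329e+02]
```

View pics/l27.png

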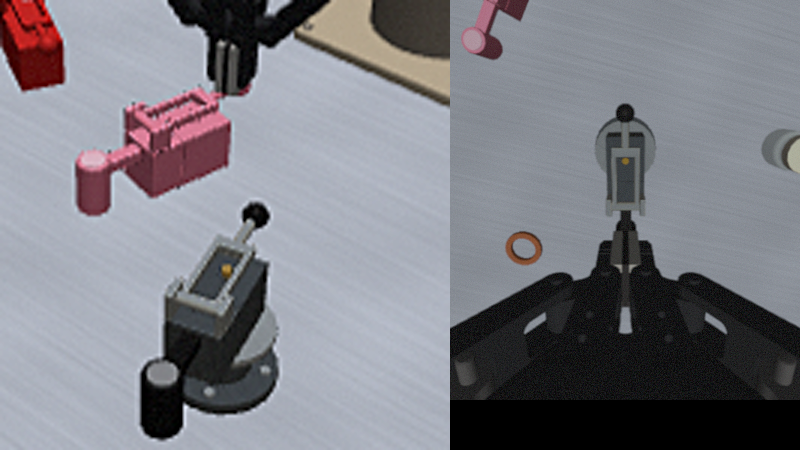

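The view is unchanged a second later: pin up at (227,269), handle level over the block, and the robot clear of everything. Handing in.

Run:
```python
from h import *
r.hand_in()
```

```text
the job is handed in; nothing more can be done
```

The job is done and handed in at about 30 s; no verdict was reported, so what follows rests on my own checks.

**What I did:**
- **Handle up:** I raised the handle by its knob. The knob slipped out of the pads near upright, so I pushed it the rest of the way back to about 1.94 rad with shut fingers.
- **Coupler on the ball:** I gripped the coupler, carried it over the mount and lowered it by feel. The pin stopped rising as the load climbed, and I held it there at about 18–21 N by the wrist force before letting go.
- **Handle down:** I pushed the handle over with shut fingers and pressed the knob down to its stop with about 10 N.

**Last checks, from two looks a second apart:**
- **Handle:** the yoke is parallel to the block top within about 0.01 rad. A separate reading of the knob's height came out a little higher, at about 0.03 rad; both are inside the 0.07 limit.
- **Pin:** up by about 6.3 mm, roughly ±0.5 mm. That is above the 5.8 mm limit, but not by much.
- **Position:** about 1 mm from the mount's axis, measured just after release. A later pin reading suggested up to about 2 mm; the limit is 4 mm.
- **Tilt:** about 0.02 rad towards the lens (limit 0.06), so the coupler does not sit perfectly flat. That leaves a gap of about 0.7 mm under the axis.
- **Surroundings:** the robot is clear of everything. The gasket and jar looked undisturbed in the views I had. I did not look at the screwdriver again after lifting the coupler, and I measured none of them.

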